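Rebuild the small-parts tower in the golf repair kiosk

ROBOT

A 6-joint arm with a two-finger parallel gripper is mounted at the origin on the work surface. World frame = base frame: x ahead of the robot, y to its left, z up, the work surface at z = 0. Lengths are in m, angles in degrees, forces in N, time in s.
With the tool pointing down it reaches from about 0.375 to 0.9 m from the base axis. Payload 3.1 kg.
Tool frame: the origin (TCP) lies between the finger pads; the fingertips stand 11 mm ahead of it and the grasp point (between the pads) lies 8 mm behind it; x points along the fingers, y is the direction in which the jaws open and shut, and the axes are right-handed (so a half turn about x gives the same grasp; the last joint's range is limited). The gripper opens to 87 mm and grips with 3 to 60 N. Pads are 19 mm wide; open, the fingers measure 117 mm over their backs; the gripper's body (75 mm by 190 mm) begins 51 mm behind the grasp point.
Start: joints at [-76.69, 30.224, 82.088, -0, 67.689, -10.227], TCP at [0.25, -0.573, 0.213] pointing down, gripper open.
Joint ranges: [-176.69, 176.69], [-43.24, 126.21], [12.49, 139.97], [-82, 262], [0, 151.66], [-163.58, 163.58]. Speed limits (degrees/s): [159.86, 159.86, 180, 180, 180, 180].

INTERFACE

Orientations are given as a 3x3 rotation matrix whose columns are the frame's x, y, z axes.
In Python, from rig import bot gives the robot as it stands.
- The arm moves only by the shell command python3 -m inch 'ROWS' [OPENING]. ROWS is a JSON object of lists of equal length, an entry for each row: "dp": the shift along the tool's x, y, z in mm, a list of three; "yaw": the turn about the tool's x in degrees. In form: {"dp": [[tx, ty, tz], ...], "yaw": [yaw, ...]}. A call has 1 to 20 rows; each row shifts and turns the commanded pose from where the row before left it, along the tool's axes as they then stand; what a row does not reach is not made up. A row lasts 1/12 s, in which the tool goes at most 41.7 mm and 7.16 degrees, less where a joint would pass 70% of its speed; a pose out of reach is approached as far as the arm can. A call is refused whole if a number of a shift passes 41.7 or a number of a turn 7.16, either way. A call with a gripper value outside its range is refused whole. OPENING is the finger opening in mm, from 0 to 87, set as the call begins (- or left out, the last holds). The fingers move at their own pace and stop on an object; the grip force is fixed at half the most. Time passes only in rows, so rows that do not move let the fingers close. It gives the time, the measured TCP pose, the force and the opening at its end, in the units of the state.
- bot.read_state(): the state, without advancing time (a new reading comes with each control period).
- bot.capture(name): name is "scene" or "side" or "wrist"; returns a dict with "color" (420x560x3 uint8, red, green, blue), "intrinsics" (3x3 intrinsics, pixels), "k1" (the pictures are not rectified: a ray, as slopes to the right and down, at radius r is drawn at 1 + k1 r^2 times it, then the intrinsics apply), "pose" (4x4, takes a point from camera to world coordinates). Camera axes: x right, y down, z forward; pixel columns grow to the right and rows downward; lengths in m; the calibration is good to about 2 mm. A picture is of the moment at which its call begins. There is no depth.
- bot.hand_in(): hands the job in, once; it reports no verdict.
The state is a dict: "time_s": time; "joint_positions": joint angles; "qvel": joint speeds; "tau": joint torques, N m; "position": TCP position; "tcp_rot": TCP orientation; "force": force on the tool from outside, world axes, zero at the start; "moment": the same for the moment, N m; "opening": opening from 0.0 (shut) to 1.0 (fully open).
Only numpy, scipy, OpenCV 4.12 (cv2) and the standard library are available. Lean on these libraries where they do the work, as an engineer would, in place of code of your own. Each camera call takes 0.05 s, during which the arm holds its last target.

TASK

Rebuild the small-parts tower on its base, one piece at a time from the bottom up: the tray of aluminium plugs first because it is the heaviest, then the tray of ferrules, then the tray of rubber butt caps, and the lid last, each set fully home and level in the one below. Keep the trays upright and do not drop them, so that nothing spills, and leave the empty tray, the driver head, the loose plug and the yellow grip where they lie.

Things in the scene. Friction and masses are not known exactly. Their poses are not given: they have to be found in the camera images.
- tower_base: Fixed base of the parts tower: dark steel plate 116 x 76 x 6 mm with a low grey rim on it, 100 (x) x 60 (y) mm outside, 92 x 52 inside, rim top 16 mm above the table. Origin: centre of its underside, z up. A tray seated in it rests on the rim, its foot 7 mm inside, its origin 9 mm above the base's.
- plug_tray: Deepest grey tray, 47 mm high, 0.3 kg, with eight bright aluminium plugs (heads 21 mm across), fixed in it. Outside 100 (x) x 60 (y) mm, walls 4 mm, alike both ways round; under it a tapered foot 7 mm deep (88 x 48 mm, 80 x 40 at the bottom) that enters the opening below with 2 mm play. Origin: centre of the foot's underside. Seated on it, a tray's origin is 40 mm higher.
- ferrule_tray: Grey tray, 40 mm high, 0.15 kg, parted by one cross divider, with eighteen small black ferrules (upright cones 13 mm across, two blocks of nine), fixed in it. Plan, walls and 7 mm foot as the plug tray: 100 (x) x 60 (y) mm, gripped across the 60. Origin: centre of the foot's underside, z up. Seated on it, a tray's origin is 33 mm higher.
- cap_tray: Shallowest grey tray, 33 mm high, 0.12 kg, with six black rubber butt caps (domes 25 mm across with a small pale dot, two rows of three), fixed in it. Plan, walls and 7 mm foot as the plug tray: 100 (x) x 60 (y) mm, gripped across the 60. Origin: centre of the foot's underside, z up. Seated on it, the lid's origin is 26 mm higher.
- tower_lid: Flat grey lid, 0.06 kg, 100 (x) x 60 (y) mm, plate 6 mm thick on the same 7 mm tapered foot as the trays; on its middle a bar handle to lift it by, 44 mm long (x), 14 mm wide (y), from 13 to 33 mm above the underside. Origin: centre of the foot's underside, z up.
- empty_tray: Bystander, not part of the tower: a grey tray of the same make, 100 x 60 mm, 40 mm high, with nothing in it. Origin: centre of its underside.
- driver_head: Bystander: brushed titanium driver head lying on its sole, about 108 x 116 mm and 57 mm high, its short hosel rising to about 68 mm. Origin: middle of its underside, on the table.
- grip_plug: Bystander: one stubby aluminium grip-end plug standing on its flange, 33 mm across and 34 mm high. Origin: centre of its underside.
- jumbo_grip: Bystander: yellow rubber jumbo grip lying on its flat side at the far edge of the work, 263 mm long along its x, up to 38 mm wide and 37 mm high. Origin: middle of its underside.
Not all that is in view belongs to the job. Leave any red look-alike of the cap_tray alone.

How it is judged (in metres and radians):
On the way, in this order (a step that is already met when the one before it is completed fails the run):
1. the tray of aluminium plugs is seated in the base (z of plug_tray in the frame of tower_base between 0.006 and 0.012 m and horizontal distance between plug_tray and tower_base below 0.006 m and angle between the x axis of plug_tray and the x axis of tower_base, either way round below 0.12 rad and angle between plug_tray's own z axis and vertical below 0.06 rad), for 0.2 s.
2. the ferrule tray is seated on the plug tray (z of ferrule_tray in the frame of plug_tray between 0.037 and 0.043 m and horizontal distance between ferrule_tray and plug_tray below 0.006 m and angle between the x axis of ferrule_tray and the x axis of plug_tray, either way round below 0.12 rad and angle between ferrule_tray's own z axis and vertical below 0.06 rad), for 0.2 s.
3. the butt-cap tray is seated on the ferrule tray (z of cap_tray in the frame of ferrule_tray between 0.03 and 0.036 m and horizontal distance between cap_tray and ferrule_tray below 0.006 m and angle between the x axis of cap_tray and the x axis of ferrule_tray, either way round below 0.12 rad and angle between cap_tray's own z axis and vertical below 0.06 rad), for 0.2 s.
4. the lid is seated on the butt-cap tray (z of tower_lid in the frame of cap_tray between 0.023 and 0.029 m and horizontal distance between tower_lid and cap_tray below 0.006 m and angle between the x axis of tower_lid and the x axis of cap_tray, either way round below 0.12 rad and angle between tower_lid's own z axis and vertical below 0.06 rad), for 0.2 s.
At the end, for the whole second after the job is handed in: From the bottom up on the base: plug tray, ferrule tray, butt-cap tray, lid. Each piece is seated in the one below (height within 3 mm of fully home, centres within 6 mm sideways, long sides parallel within 7 degrees either way round, level within 3.4 degrees), and all four are released and at rest (all of step 1 and all of step 2 and all of step 3 and all of step 4 and linear speed of each of plug_tray, ferrule_tray, cap_tray, tower_lid below 0.02 m/s and angular speed of each of plug_tray, ferrule_tray, cap_tray, tower_lid below 0.2 rad/s); the robot touches nothing.
It fails at once if the empty tray, driver head, loose plug or yellow grip is shifted by more than 20 mm (distance of any of empty_tray, driver_head, grip_plug, jumbo_grip from where it was at the start of the episode above 0.02 m).
It fails at once if a tray is tipped by more than 30 degrees, so that its contents would spill (angle between any of plug_tray, ferrule_tray, cap_tray's own z axis and vertical above 0.52 rad).
It fails at once if a tray or the lid is dropped (out of the fingers and moving faster than 0.5 m/s, a fall of about 13 mm) ((contact force between the fingers and plug_tray below 0.01 N and linear speed of plug_tray above 0.5 m/s) or (contact force between the fingers and ferrule_tray below 0.01 N and linear speed of ferrule_tray above 0.5 m/s) or (contact force between the fingers and cap_tray below 0.01 N and linear speed of cap_tray above 0.5 m/s) or (contact force between the fingers and tower_lid below 0.01 N and linear speed of tower_lid above 0.5 m/s)).
It also fails if it takes over 120 s, if anything falls off the work surface, if the arm or the gripper's body presses on something with over 40 N, if the wrist force passes 120 N, or if a joint passes its speed limit or range.

## Working session

There is one attempt and no reset: what is moved stays moved. The work goes in short steps, Python scripts to look and compute and a shell command to move; the robot and the scene stay as the last step left them, time stands still between calls to the robot, and variables do not carry over. Pictures are saved under pics/ and viewed, and the job is handed in when it is done.

```bash
ls; mkdir -p pics; cat > h.py <<'E'
import numpy as np, cv2
from rig import bot
def save(n,f,crop=None,scale=1):
    c=bot.capture(n); im=cv2.cvtColor(c["color"],cv2.COLOR_RGB2BGR)
    np.savez('pics/'+f+'.npz',K=c["intrinsics"],k1=c["k1"],pose=c["pose"],im=im)
    cv2.imwrite('pics/'+f+'.png',im)
    return c
def crop(f,u0,v0,u1,v1,s,out):
    im=np.load('pics/'+f+'.npz')['im'][v0:v1,u0:u1]
    im=cv2.resize(im,None,fx=s,fy=s,interpolation=cv2.INTER_CUBIC)
    for u in range((u0//20+1)*20,u1,20):
        cv2.line(im,(int((u-u0)*s),0),(int((u-u0)*s),6),(0,0,255),1); cv2.putText(im,str(u),(int((u-u0)*s)-10,18),0,.4,(0,0,255),1)
    for v in range((v0//20+1)*20,v1,20):
        cv2.line(im,(0,int((v-v0)*s)),(6,int((v-v0)*s)),(0,0,255),1); cv2.putText(im,str(v),(8,int((v-v0)*s)+4),0,.4,(0,0,255),1)
    cv2.imwrite('pics/'+out+'.png',im)
def ray(f,u,v):
    d=np.load('pics/'+f+'.npz');K=d['K'];k1=float(d['k1']);P=d['pose']
    xd=np.array([(u-K[0,2])/K[0,0],(v-K[1,2])/K[1,1]]);x=xd.copy()
    for _ in range(30): x=xd/(1+k1*(x@x))
    return P[:3,3],P[:3,:3]@np.array([x[0],x[1],1])
def pt(f,u,v,z):
    o,d=ray(f,u,v); return o+d*(z-o[2])/d[2]
def proj(f,X):
    d=np.load('pics/'+f+'.npz');K=d['K'];k1=float(d['k1']);P=d['pose']
    X=np.atleast_2d(X); c=(X-P[:3,3])@P[:3,:3]; s=c[:,:2]/c[:,2:]; s=s*(1+k1*(s**2).sum(1,keepdims=True))
    return s*[K[0,0],K[1,1]]+[K[0,2],K[1,2]]
E
python3 - <<'E'
from h import *
for n in ["scene","side","wrist"]:
    c=save(n,n+"0"); print(n,c["intrinsics"].round(1).tolist(),c["k1"],c["pose"].round(3).tolist())
print(bot.read_state())
E
```

```text
pics
scene [[435.2, 0.0, 284.1], [0.0, 435.2, 211.7], [0.0, 0.0, 1.0]] -0.09293149290659514 [[0.74, 0.498, -0.453, 0.986], [0.672, -0.535, 0.512, -0.425], [0.012, -0.683, -0.73, 0.666], [0.0, 0.0, 0.0, 1.0]]
side [[471.9, 0.0, 273.6], [0.0, 471.9, 210.9], [0.0, 0.0, 1.0]] -0.16099643427735988 [[-0.998, -0.056, 0.038, 0.585], [-0.064, 0.596, -0.8, 0.773], [0.022, -0.801, -0.598, 0.648], [0.0, 0.0, 0.0, 1.0]]
wrist [[297.2, 0.0, 277.8], [0.0, 297.2, 211.5], [0.0, 0.0, 1.0]] -0.03309878855976945 [[0.399, -0.883, -0.249, 0.318], [-0.917, -0.385, -0.106, -0.544], [-0.002, 0.27, -0.963, 0.385], [0.0, 0.0, 0.0, 1.0]]
{'time_s': 0.15, 'joint_positions': array([-7.66891606e+01,  3.02687054e+01,  8.21378872e+01, -1.78151743e-03,
        6.76910196e+01, -1.02278430e+01]), 'qvel': array([-0.02712165, -0.30125351, -0.25428551, -0.07744969, -0.04142485,
       -0.00782367]), 'tau': array([ 2.91517845e-04, -4.40429914e+01, -1.76841706e+01,  6.32675202e-02,
        5.52699727e-02, -9.24910887e-05]), 'position': array([ 0.24948395, -0.57242113,  0.21188437]), 'tcp_rot': array([[-4.20232045e-04,  3.99378607e-01, -9.16785990e-01],
       [ 1.65126305e-03, -9.16784544e-01, -3.99378734e-01],
       [-9.99998548e-01, -1.68168657e-03, -2.74216894e-04]]), 'force': array([-0.37616909,  0.48844805, -0.26334108]), 'moment': array([0.02395394, 0.03128819, 0.02333448]), 'opening': 1.0001898578590254}
```

View pics/scene0.png

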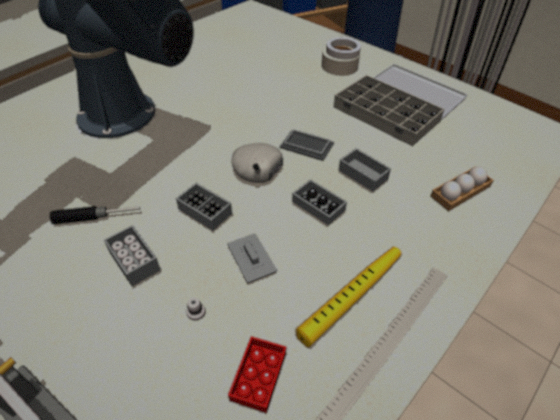

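View pics/side0.png

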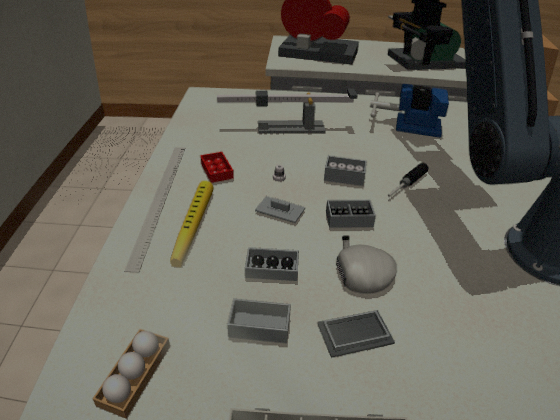

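View pics/wrist0.png

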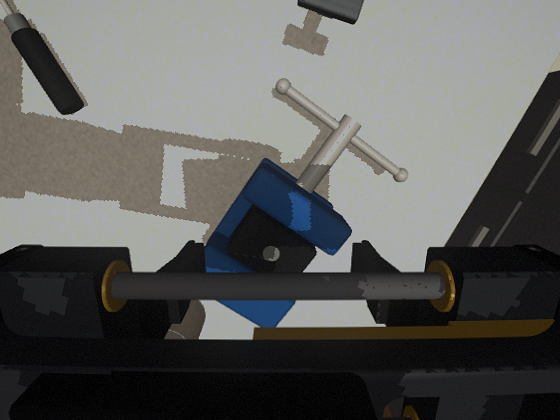

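The scene shows the plug tray near (131,255), ferrules (204,205), caps (319,202), the lid (251,258) and the base (307,145). The empty tray is at (364,170), the driver at (257,162) and the red decoy at (258,373). The side view agrees. Next I enlarge.

```bash
python3 - <<'E'
from h import *
crop('scene0',90,170,290,300,4,'c1')
crop('scene0',220,110,400,230,4.4,'c2')
crop('side0',240,140,400,240,5,'c3')
crop('side0',220,220,410,360,4.2,'c4')
E
```

```text
(no output)
```

View pics/c1.png

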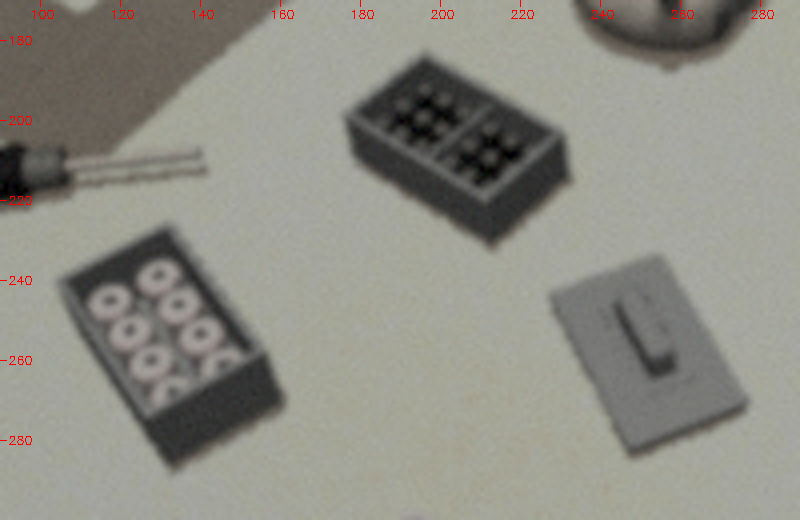

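View pics/c2.png

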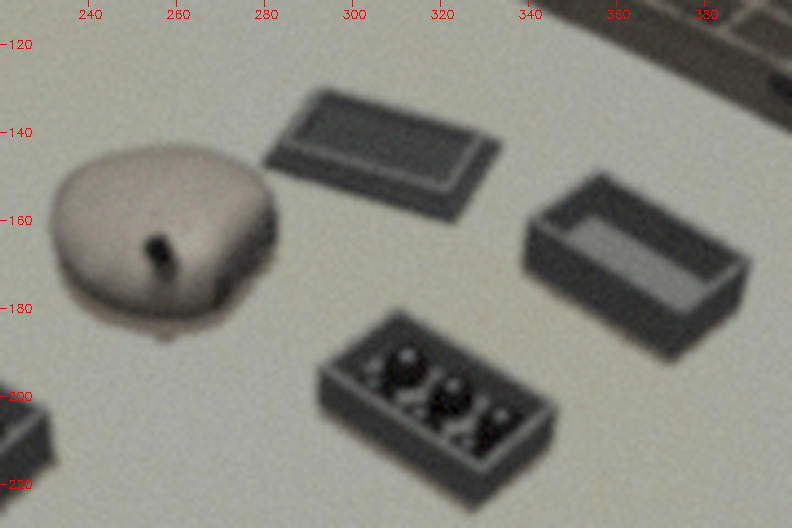

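View pics/c3.png

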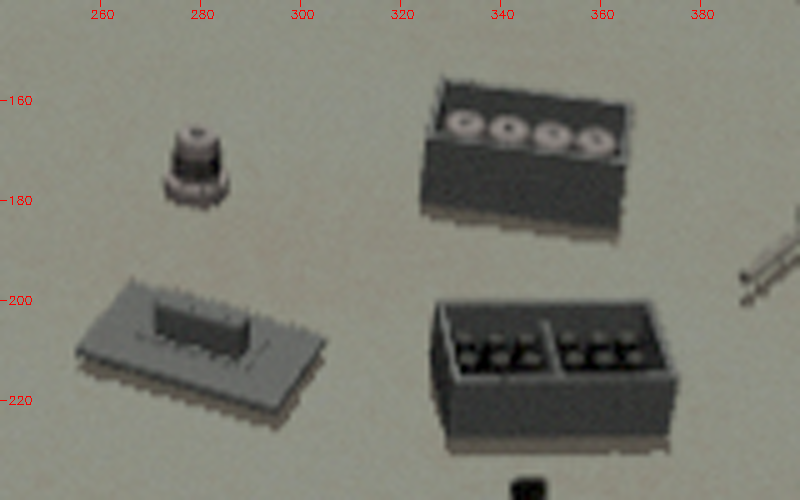

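View pics/c4.png

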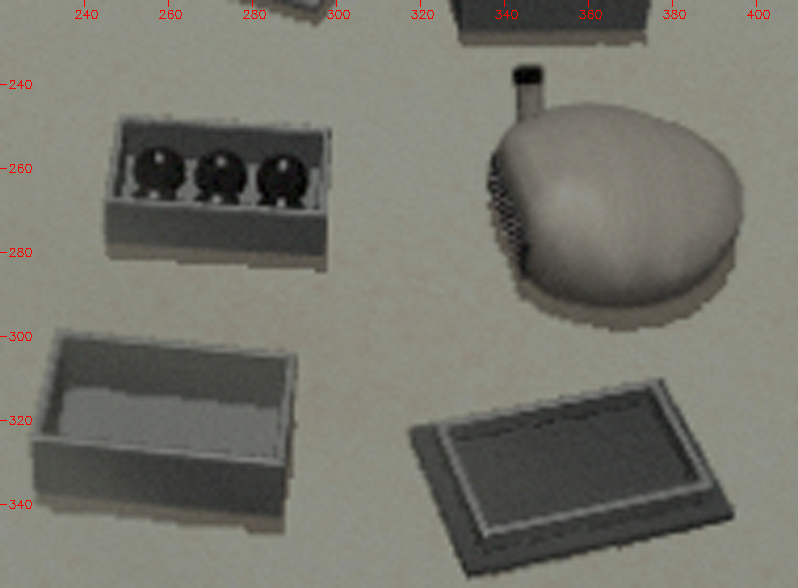

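```bash
cat > fit.py <<'E'
from h import *
from scipy.optimize import least_squares
import itertools
def corners(p,L,W):
    x,y,a=p; c,s=np.cos(a),np.sin(a)
    q=np.array([[L,W],[-L,W],[-L,-W],[L,-W]])/2
    return np.c_[q@np.array([[c,s],[-s,c]])+[x,y],np.zeros(4)]
def fit(obs,L=.1,W=.06):
    # obs list of (view, z, pts)
    best=None
    v,z,p=obs[0]; g=np.mean([pt(v,*q,z)[:2] for q in p],0)
    for a0 in np.arange(-90,90,20):
        def assoc(x):
            r=[]
            for v,z,p in obs:
                C=corners(x,L,W); C[:,2]=z; P=proj(v,C)
                for q in p:
                    d=P-q; r.append(d[np.argmin((d**2).sum(1))])
            return np.ravel(r)
        s=least_squares(assoc,[*g,np.radians(a0)],loss='soft_l1',x_scale=[.01,.01,.1])
        if best is None or s.cost<best.cost: best=s;R=assoc(s.x)
    x=best.x; return x[:2]*1000,(np.degrees(x[2])+90)%180-90,R.reshape(-1,2)
E
python3 - <<'E'
from fit import *
S,D='scene0','side0'
O={'plug':[(S,.047,[(105,240.5),(132.5,226.5),(156.7,258),(127.5,274)]),(D,.047,[(328.6,155.4),(366.4,160.6),(365.2,172),(326,166.6)])],
'fer':[(S,.04,[(176.3,199.3),(196.3,183.5),(231.5,203.8),(212,220.5)]),(D,.04,[(327.2,200.4),(371,200.6),(375.4,215),(330,215.6)])],
'cap':[(S,.033,[(292.7,194.1),(310.5,180.7),(346.6,202),(329.8,216.8)]),(D,.033,[(248.6,248.1),(298.6,251),(297.6,270.7),(245.5,267.1)])],
'lid':[(S,.013,[(228,243.5),(255,234),(276.5,270),(248,281.5)]),(D,.013,[(266.6,196),(305,208),(295.6,222.4),(255.6,210)])],
'rim':[(S,.016,[(285,142.5),(321.8,153.6),(331.4,140.7)]),(D,.016,[(324,321.2),(377.1,310),(389.5,336),(335.5,347.4)])]}
for k,o in O.items():
    a=fit(o); print(k,a[0].round(1),a[1].round(1),a[2].round(1).tolist())
    for w in o: b=fit([w]);print('   ',b[0].round(1),b[1].round(1))
E
```

```text
plug [ 456.8 -248.9] -8.6 [[-1.6, -1.7], [0.1, -2.8], [0.6, -1.3], [-0.8, -0.2], [-1.6, -1.0], [-0.4, -1.1], [-0.5, -0.3], [-1.9, -0.4]]
    [ 460.1 -250.3] -8.2
    [ 454.3 -245.9] -8.9
fer [455.9 -72.4] 5.6 [[-0.7, -2.1], [0.1, -2.3], [0.5, -2.1], [-0.5, -1.2], [-1.1, -1.6], [-1.2, -1.8], [-0.2, -0.2], [-0.4, -0.6]]
    [460.4 -75.7] 6.0
    [454.6 -68.5] 4.6
cap [617.2 101. ] -0.4 [[-1.0, -2.4], [-0.1, -3.2], [0.9, -1.7], [-0.5, -0.8], [-0.7, -2.0], [-0.3, -1.7], [-0.2, -0.3], [-1.2, -0.1]]
    [621.2  96.9] 0.3
    [615.9 103.4] -0.4
lid [611.7 -92.1] -21.3 [[-1.1, -1.6], [0.4, -2.4], [1.0, -1.0], [-0.6, -0.5], [-0.8, -1.1], [0.1, -1.8], [-0.6, -1.8], [-1.3, -1.5]]
    [613.9 -94. ] -21.0
    [609.8 -86.4] -21.8
rim [462.4 247.6] 17.3 [[-1.4, -2.0], [0.2, -1.7], [-0.4, -2.7], [-0.7, -1.1], [-0.7, 0.0], [0.6, -0.0], [-0.9, 0.1]]
    [468.5 242.4] 15.9
    [461.6 247.9] 17.6
```

```bash
cat > go.py <<'E'
from h import *
def plan(x,y,z,tray):
    s=bot.read_state(); R=np.array(s['tcp_rot']); p=np.array(s['position'])*1000
    cur=np.degrees(np.arctan2(R[1,1],R[0,1])); t=tray+90
    d=(t-cur+90)%180-90      # world turn
    c,q=np.cos(np.radians(cur+d)),np.sin(np.radians(cur+d))
    ty=np.array([c,q,0]); tx=np.array([0,0,-1.]); tz=np.cross(tx,ty)
    e=np.array([x,y,z])-p
    print('t',round(s['time_s'],2),'p',p.round(1),'j6',s['joint_positions'][5].round(1),'F',s['force'].round(1),'open',round(s['opening'],3),'tilt',np.degrees(np.arccos(-R[2,0])).round(2))
    print('yaw',round(-d,2),'dp x,y,z',(e@tx).round(1),(e@ty).round(1),(e@tz).round(1),'other d',round(-(d-180 if d>0 else d+180),1))
E
python3 - <<'E'
from go import *
plan(457,-249,200,-8.6)
E
```

```text
t 0.15 p [ 249.5 -572.4  211.9] j6 -10.2 F [-0.4  0.5 -0.3] open 1.0 tilt 0.1
yaw 32.14 dp x,y,z 11.9 -350.8 -156.8 other d -147.9
```

```bash
python3 -m inch '{"dp":[[0,0,0],[0,0,0],[0,0,0],[0,0,0],[0,0,0],[1.2,-35,-15.7],[1.2,-35,-15.7],[1.2,-35,-15.7],[1.2,-35,-15.7],[1.2,-35,-15.7],[1.2,-35,-15.7],[1.2,-35,-15.7],[1.2,-35,-15.7],[1.2,-35,-15.7],[1.2,-35,-15.7],[0,0,0],[0,0,0]],"yaw":[6.43,6.43,6.43,6.43,6.42,0,0,0,0,0,0,0,0,0,0,0,0]}' 87
python3 - <<'E'
from go import *
save('wrist','w1'); plan(457,-249,200,-8.6)
E
```

```text
time_s: 1.57
position: [0.4578, -0.2483, 0.2004]
tcp_rot: [[-0.001, -0.145, -0.989], [0.0, -0.989, 0.145], [-1.0, -0.0, 0.001]]
force: [0.1, -0.8, 0.5]
opening: 0.999
t 1.62 p [ 457.4 -249.8  200.5] j6 57.6 F [-0.1 -0.5  0.4] open 0.998 tilt 0.03
yaw 0.13 dp x,y,z 0.5 -0.7 0.5 other d -179.9
```

View pics/w1.png

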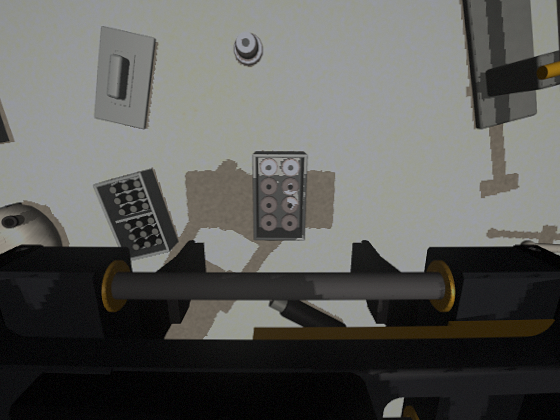

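The wrist view has the plug tray at about (253..305, 152..240), with the lid at (126,78), the ferrule tray at (136,212) and the loose plug at (247,48). I enlarge it to read the corners.

```bash
python3 - <<'E'
from h import *
crop('w1',230,140,330,255,6,'c5')
crop('w1',75,15,195,270,3,'c6')
E
```

```text
(no output)
```

View pics/c5.png

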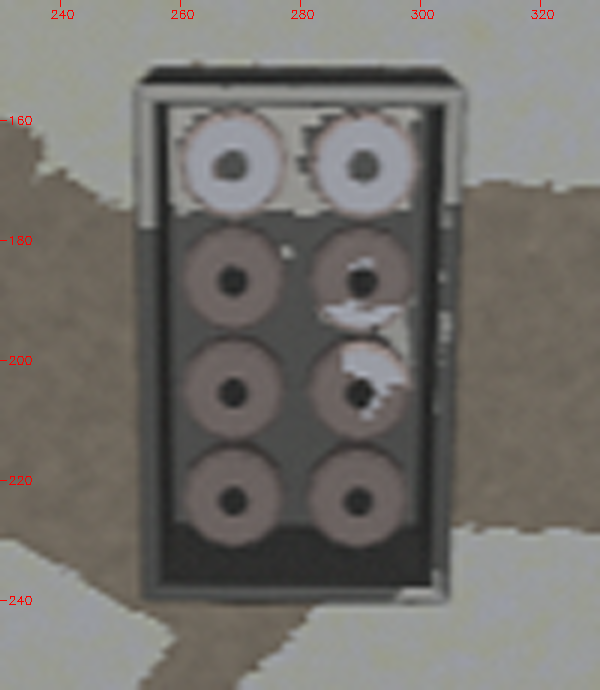

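View pics/c6.png

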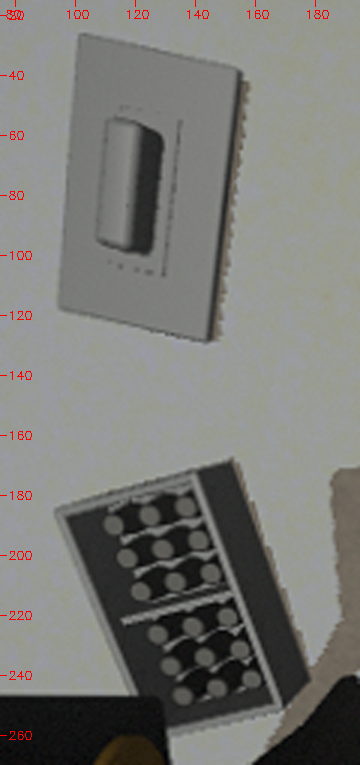

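```bash
python3 - <<'E'
from fit import *
W='w1'
for k,z,p in [('plug',.047,[(252.5,154.3),(307.5,154.7),(305,240),(253.7,239.7)]),('lid',.013,[(101.7,26.7),(156,37.7),(145,128.7),(94.3,117.7)]),('fer',.04,[(93.3,186),(139,173.3),(169,251),(130,260.3)])]:
    a=fit([(W,z,p)]); print(k,a[0].round(1),a[1].round(1),a[2].round(1).tolist())
from go import plan
plan(457,-249,200,-8.6)
E
```

```text
plug [ 455.2 -250.5] -8.7 [[-0.2, -0.5], [0.2, -0.5], [-0.1, 0.6], [0.1, 0.6]]
lid [611.3 -94.9] -21.4 [[0.1, -1.3], [-0.4, 0.1], [-0.1, 0.6], [0.4, 0.3]]
fer [454.3 -75. ] 7.3 [[-1.0, 0.2], [0.9, -1.3], [2.7, -0.1], [-3.2, 2.5]]
t 1.62 p [ 457.4 -249.8  200.5] j6 57.6 F [-0.1 -0.5  0.4] open 0.998 tilt 0.03
yaw 0.13 dp x,y,z 0.5 -0.7 0.5 other d -179.9
```

```bash
python3 -m inch '{"dp":[[35,1,2.1],[35,0,0],[35,0,0],[35,0,0],[20,0,0],[10,0,0],[5,0,0],[0,0,0],[0,0,0]],"yaw":[0.1,0,0,0,0,0,0,0,0]}' 87
python3 -m inch '{"dp":[[0,0,0],[0,0,0],[0,0,0],[0,0,0],[0,0,0],[0,0,0],[0,0,0],[0,0,0]],"yaw":[0,0,0,0,0,0,0,0]}' 50
python3 - <<'E'
from h import *
save('wrist','w2'); save('side','s2'); crop('s2',300,100,480,220,4.2,'c7')
E
```

```text
time_s: 2.37
position: [0.4555, -0.2523, 0.0265]
tcp_rot: [[0.001, -0.152, -0.988], [-0.001, -0.988, 0.152], [-1.0, 0.001, -0.002]]
force: [0.2, -0.2, 0.5]
opening: 0.997
time_s: 3.03
position: [0.4551, -0.2508, 0.0261]
tcp_rot: [[0.0, -0.151, -0.988], [0.0, -0.988, 0.151], [-1.0, -0.0, -0.0]]
force: [0.3, 2.8, 5.4]
opening: 0.685
```

View pics/w2.png

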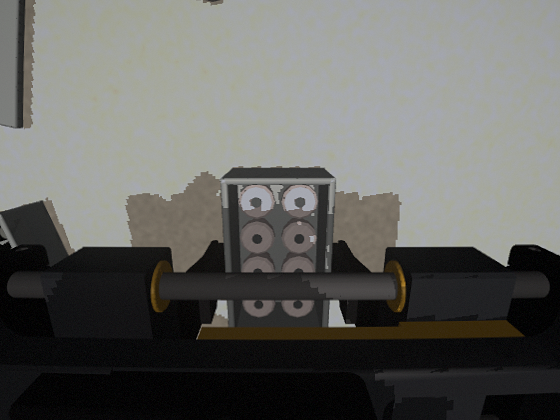

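The tray is gripped: opening 59.6 mm, with its far rim corners at (221,180) and (335,180). I lift it and work out its offset along the jaws' width.

```bash
python3 -m inch '{"dp":[[-5,0,0],[-10,0,0],[-25,0,0],[-30,0,0],[-30,0,0],[0,0,0],[0,0,0]],"yaw":[0,0,0,0,0,0,0]}' 50
python3 - <<'E'
from go import *
save('wrist','w3'); crop('w3',200,150,360,330,4,'c8')
R=np.array(bot.read_state()['tcp_rot'])
a=pt('w2',221,180,.047);b=pt('w2',335,180,.047)
m=(a+b)/2*1000; print(a*1000,b*1000,m, np.linalg.norm(a-b))
d=np.r_[m[:2]-[455.1,-250.8],0]; print('far edge mid in tool y,z',d@R[:,1],d@R[:,2],'expect z 50')
plan(462,247.6,120,17.3)
E
```

```text
time_s: 3.72
position: [0.4559, -0.252, 0.1275]
tcp_rot: [[0.003, -0.151, -0.988], [-0.003, -0.988, 0.151], [-1.0, 0.003, -0.004]]
force: [0.1, 0.4, -3.4]
opening: 0.685
[ 507.97217166 -229.69987512   47.        ] [ 499.03500037 -287.91370141   47.        ] [ 503.50358602 -258.80678827   47.        ] 0.058895862354007705
far edge mid in tool y,z 0.5930420256771786 -49.0577610662264 expect z 50
t 3.77 p [ 454.7 -251.   126. ] j6 57.5 F [-0.   0.6 -2.9] open 0.685 tilt 0.03
yaw -26.0 dp x,y,z 6.0 -473.8 -155.3 other d 154.0
```

View pics/c8.png

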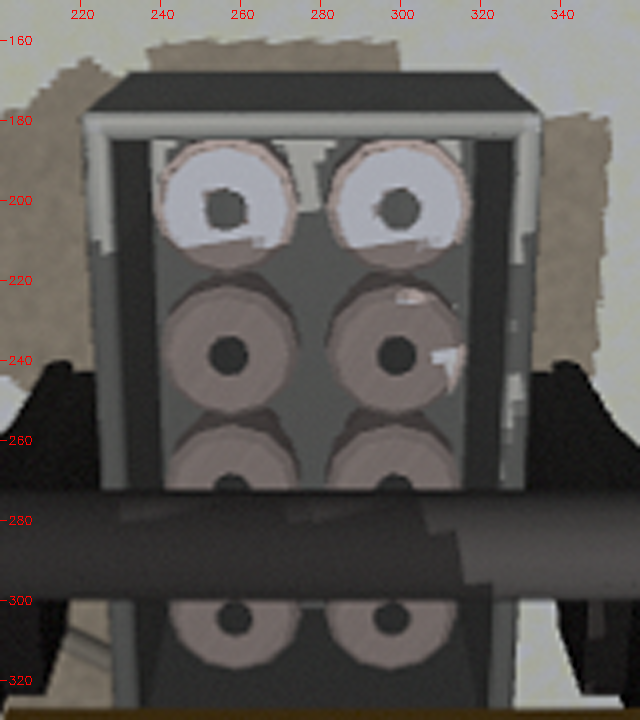

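```bash
python3 -m inch '{"dp":[[-8.5,0,0],[-8.5,0,0],[-8.5,0,0],[-8.5,0,0],[0,-15,-2],[0,-35,-3.5],[0,-35,-3.5],[0,-35,-3.5],[0,-35,-3.5],[0,-35,-3.5],[0,-35,-3.5],[0,-35,-3.5],[0,-35,-3.5],[0,-35,-3.5],[0,-35,-3.5],[0,-35,-3.5],[0,-35,-3.5],[0,-30,-2],[0,-9,0],[0,0,0]],"yaw":[-6.5,-6.5,-6.5,-6.5,0,0,0,0,0,0,0,0,0,0,0,0,0,0,0,0]}' 50
python3 -m inch '{"dp":[[0,0,0],[0,0,0]],"yaw":[0,0]}' 50
python3 - <<'E'
from go import *
save('wrist','w4'); plan(462,247.6,120,17.3)
E
```

```text
time_s: 5.43
position: [0.3548, 0.2167, 0.1584]
tcp_rot: [[-0.004, 0.3, -0.954], [-0.001, -0.954, -0.3], [-1.0, -0.0, 0.004]]
force: [-0.3, -0.9, -2.7]
opening: 0.687
time_s: 5.6
position: [0.3573, 0.2143, 0.159]
tcp_rot: [[-0.002, 0.296, -0.955], [-0.001, -0.955, -0.296], [-1.0, 0.0, 0.002]]
force: [0.0, 0.8, -3.8]
opening: 0.685
t 5.65 p [357.7 214.1 159.2] j6 88.3 F [ 0.2 -0.6 -3.1] open 0.688 tilt 0.08
yaw -0.13 dp x,y,z 39.2 -1.0 -109.6 other d 179.9
```

View pics/w4.png

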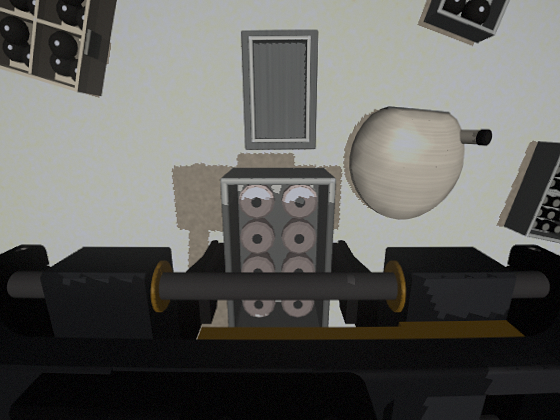

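The base is at (242..318, 30..150) in the wrist view, nearly parallel to the held tray and just ahead of it. I enlarge it.

```bash
python3 - <<'E'
from h import *
crop('w4',220,15,340,195,4,'c9')
E
```

```text
(no output)
```

View pics/c9.png

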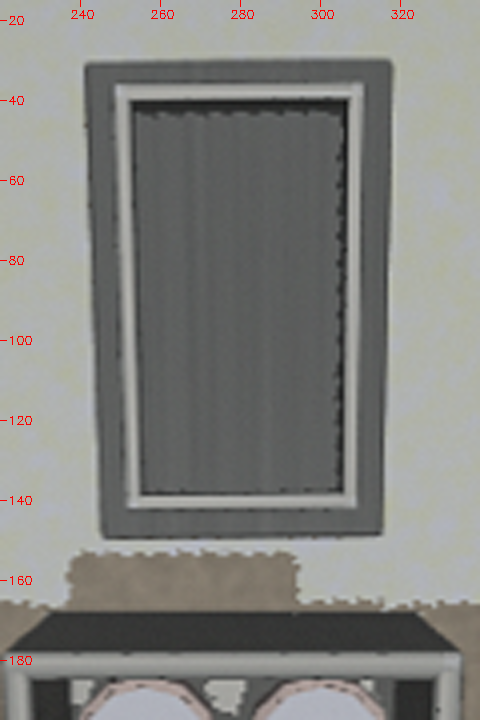

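```bash
python3 - <<'E'
from fit import *
from go import plan
W='w4'
a=fit([(W,.016,[(248.75,36),(311,36),(309.25,142),(251.5,142)])]);print(a)
b=fit([(W,.006,[(241.5,30.5),(318,30),(315.75,149),(245.25,149.5)])],.116,.076);print(b)
R=np.array(bot.read_state()['tcp_rot']);
# tray far edge
A=pt(W,221.3,178.5,.180)*1000;B=pt(W,335,178.5,.180)*1000;m=(A+B)/2
d=m-bot.read_state()['position']*1000;d[2]=0
print(d@R[:,1],d@R[:,2],np.linalg.norm(A-B),np.degrees(np.arctan2(*(A-B)[1::-1])))
d=np.r_[a[0],0]-np.r_[357.7,214.1,0];print(d@R[:,1],d@R[:,2])
plan(*a[0],120,a[1])
E
```

```text
(array([463.34096527, 243.77906106]), np.float64(17.483571697827045), array([[-0.17423492, -0.1163906 ],
       [ 0.35685874, -0.44889388],
       [-0.06025012,  0.19387445],
       [-0.11740465,  0.48593075]]))
(array([463.2475153 , 243.66399059]), np.float64(17.646959509539712), array([[-0.40086691, -0.2079702 ],
       [ 0.47759714, -0.36349174],
       [-0.01949891,  0.32967302],
       [-0.04422344,  0.38845816]]))
0.7401427419615262 -49.23382452763908 58.58038615573006 107.19402206494209
2.8318154510345295 -109.69419930329177
t 5.65 p [357.7 214.1 159.2] j6 88.3 F [ 0.2 -0.6 -3.1] open 0.688 tilt 0.08
yaw -0.31 dp x,y,z 39.2 3.4 -109.7 other d 179.7
```

```bash
python3 -m inch '{"dp":[[0,2.7,-10.5],[0,0,-30],[0,0,-35],[0,0,-25],[0,0,-10],[30,0,0],[30,0,0],[30,0,0],[12,0,0],[0,0,0],[0,0,0],[0,0,0]],"yaw":[-0.3,0,0,0,0,0,0,0,0,0,0,0]}' 50
python3 - <<'E'
from go import *
plan(463.3,243.8,36,17.5)
save('scene','sc5'); crop('sc5',240,80,380,190,5,'c10')
save('side','s5'); crop('s5',290,240,450,360,5,'c11')
E
```

```text
time_s: 6.65
position: [0.4652, 0.2456, 0.0584]
tcp_rot: [[0.002, 0.301, -0.954], [0.0, -0.954, -0.301], [-1.0, 0.0, -0.002]]
force: [-0.2, -0.5, -2.6]
opening: 0.684
t 6.65 p [465.2 245.6  58.4] j6 88.1 F [-0.2 -0.5 -2.6] open 0.684 tilt 0.1
yaw 0.03 dp x,y,z 22.4 1.2 2.4 other d -180.0
```

View pics/c10.png

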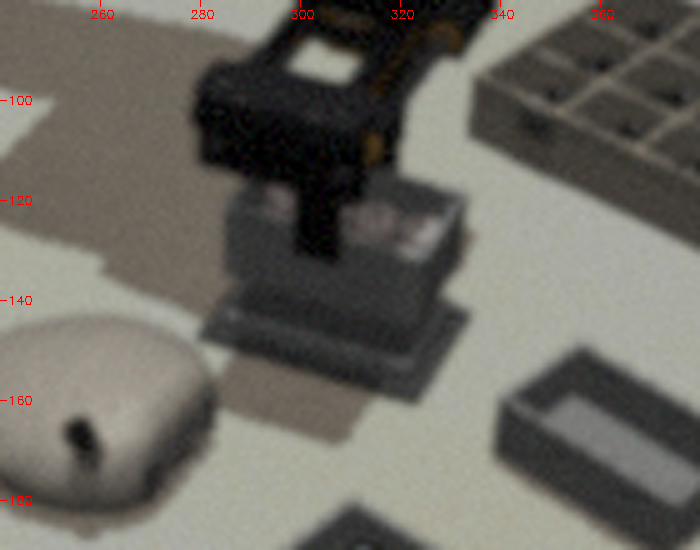

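View pics/c11.png

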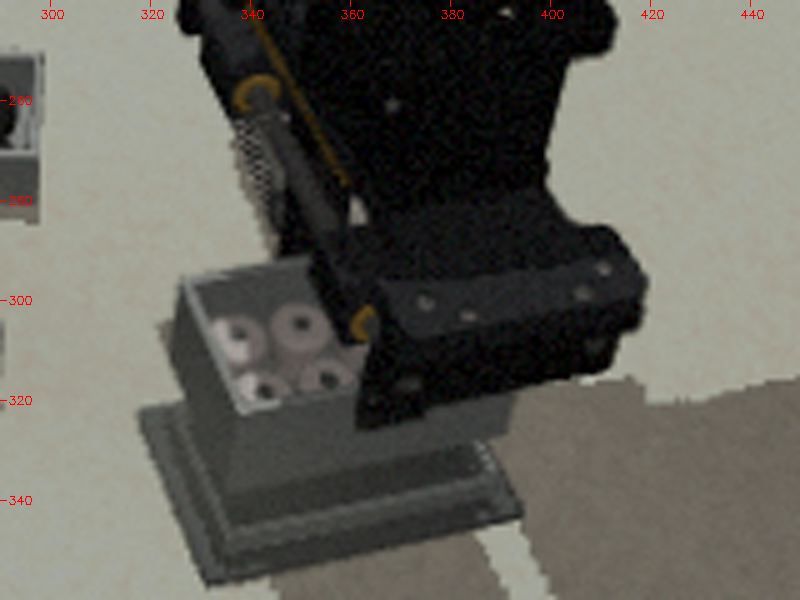

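```bash
python3 -m inch '{"dp":[[4,0,0.7],[4,0,0],[4,0,0],[3,0,0],[2,0,0],[0,0,0],[0,0,0]],"yaw":[0,0,0,0,0,0,0]}' 50
python3 -m inch '{"dp":[[1.5,0,0],[1.5,0,0],[0,0,0],[0,0,0]],"yaw":[0,0,0,0]}' 50
python3 - <<'E'
from go import *
plan(463.8,244.7,35,17.5)
E
```

```text
time_s: 7.33
position: [0.4633, 0.2457, 0.0404]
tcp_rot: [[-0.001, 0.302, -0.953], [-0.0, -0.953, -0.302], [-1.0, -0.0, 0.001]]
force: [-0.4, 0.3, -2.8]
opening: 0.69
time_s: 7.67
position: [0.4634, 0.2457, 0.0376]
tcp_rot: [[-0.0, 0.302, -0.953], [-0.0, -0.953, -0.302], [-1.0, 0.0, 0.0]]
force: [0.1, 0.5, -2.3]
opening: 0.687
t 7.67 p [463.4 245.7  37.6] j6 88.1 F [ 0.1  0.5 -2.3] open 0.687 tilt 0.01
yaw 0.1 dp x,y,z 2.6 1.1 -0.1 other d -179.9
```

```bash
python3 -m inch '{"dp":[[1,0.5,0],[1,0.4,0],[0.5,0,0],[0,0,0],[0,0,0]],"yaw":[0,0,0,0,0]}' 50
python3 -m inch '{"dp":[[0.5,0,0],[0.5,0,0],[0,0,0],[0,0,0]],"yaw":[0,0,0,0]}' 50
```

```text
time_s: 8.08
position: [0.4638, 0.2448, 0.0352]
tcp_rot: [[0.0, 0.302, -0.953], [-0.0, -0.953, -0.302], [-1.0, 0.0, -0.0]]
force: [0.6, 0.4, -2.6]
opening: 0.688
time_s: 8.42
position: [0.4638, 0.2448, 0.0351]
tcp_rot: [[0.001, 0.302, -0.953], [0.0, -0.953, -0.302], [-1.0, 0.0, -0.001]]
force: [-1.6, -1.4, 5.7]
opening: 0.689
```

It seated at TCP z 35.1 as expected, with an 8 N contact step. I open the jaws and rise.

```bash
python3 -m inch '{"dp":[[0,0,0],[0,0,0],[0,0,0],[0,0,0],[0,0,0],[0,0,0],[-10,0,0],[-25,0,0],[-35,0,0],[-35,0,0],[-35,0,0],[-20,0,0],[0,0,0]],"yaw":[0,0,0,0,0,0,0,0,0,0,0,0,0]}' 87
python3 - <<'E'
from go import *
plan(454.3,-75,200,6.5)
save('wrist','w6'); crop('w6',180,100,380,300,3.8,'c12')
E
```

```text
time_s: 9.5
position: [0.467, 0.246, 0.1998]
tcp_rot: [[0.011, 0.303, -0.953], [0.003, -0.953, -0.303], [-1.0, 0.0, -0.012]]
force: [0.2, 0.6, 0.3]
opening: 0.995
t 9.5 p [467.  246.  199.8] j6 88.0 F [0.2 0.6 0.3] open 0.995 tilt 0.66
yaw 11.11 dp x,y,z -0.2 317.5 48.9 other d -168.9
```

View pics/c12.png

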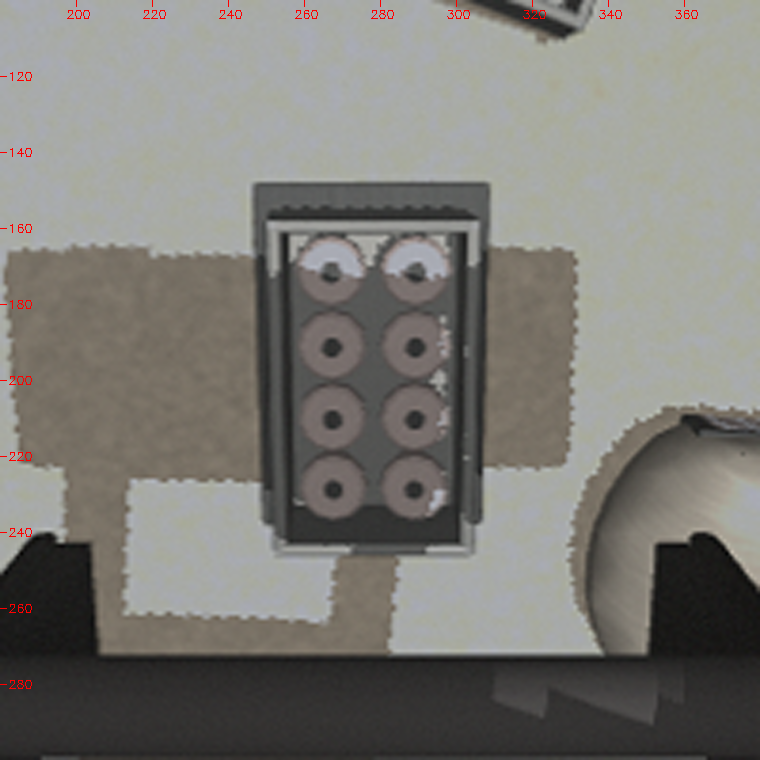

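The plug tray sits evenly on the base plate, with its rim at (251..306, 157..246). Next is the ferrule tray.

```bash
python3 -m inch '{"dp":[[0,0,0],[0,0,0],[0,17.5,2.9],[0,33,5],[0,33,5],[0,33,5],[0,33,5],[0,33,5],[0,33,5],[0,33,5],[0,33,5],[0,25,4],[0,11,2],[0,0,0],[0,0,0],[0,0,0]],"yaw":[5.5,5.6,0,0,0,0,0,0,0,0,0,0,0,0,0,0]}' 87
python3 - <<'E'
from go import *
plan(454.3,-75,200,6.5)
save('wrist','w7'); crop('w7',220,130,340,260,5,'c13')
E
```

```text
time_s: 10.88
position: [0.4503, -0.0746, 0.1936]
tcp_rot: [[-0.002, 0.114, -0.993], [0.001, -0.993, -0.114], [-1.0, -0.002, 0.002]]
force: [-0.2, 0.9, 0.3]
opening: 0.999
t 10.88 p [450.3 -74.6 193.6] j6 59.9 F [-0.2  0.9  0.3] open 0.999 tilt 0.13
yaw 0.04 dp x,y,z -6.4 0.8 -3.9 other d -180.0
```

View pics/c13.png

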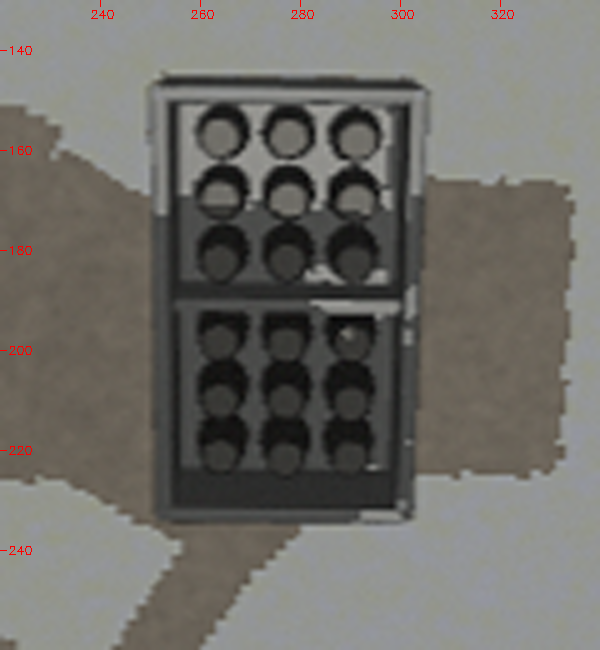

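View pics/w7.png

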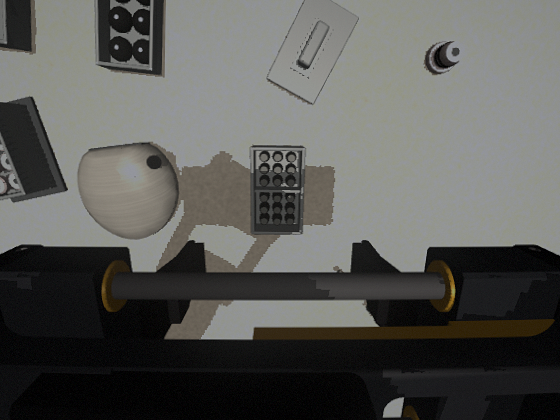

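```bash
python3 - <<'E'
from fit import *
from go import plan
a=fit([('w7',.04,[(250,147.4),(305.6,147.6),(302.4,234),(251,234)])]);print(a)
plan(*a[0],22,a[1])
E
```

```text
(array([455.00615284, -73.93188069]), np.float64(5.912411547941957), array([[-0.14524107, -0.60040887],
       [-0.04992623, -0.19350383],
       [ 0.10221495,  0.76975018],
       [ 0.1079608 ,  0.22452295]]))
t 10.93 p [450.5 -74.5 193.8] j6 59.9 F [-0.1 -0.1 -0.5] open 0.999 tilt 0.1
yaw 0.67 dp x,y,z 171.8 -0.1 -4.6 other d -179.3
```

```bash
python3 -m inch '{"dp":[[30,0,-4.6],[35,0,0],[35,0,0],[35,0,0],[20,0,0],[10,0,0],[6.8,0,0],[0,0,0],[0,0,0]],"yaw":[0.6,0,0,0,0,0,0,0,0]}' 87
python3 -m inch '{"dp":[[0,0,0],[0,0,0],[0,0,0],[0,0,0],[0,0,0],[0,0,0],[0,0,0],[0,0,0]],"yaw":[0,0,0,0,0,0,0,0]}' 50
python3 -m inch '{"dp":[[-5,0,0],[-10,0,0],[-25,0,0],[-35,0,0],[-35,0,0],[-25,0,0],[0,0,0],[0,0,0],[0,0,0]],"yaw":[0,0,0,0,0,0,0,0,0]}' 50
python3 - <<'E'
from go import *
save('wrist','w8'); crop('w8',200,150,360,330,4,'c14'); plan(463.8,244.7,200,17.5)
E
```

```text
time_s: 11.68
position: [0.4559, -0.0748, 0.0225]
tcp_rot: [[0.0, 0.104, -0.995], [0.0, -0.995, -0.104], [-1.0, -0.0, -0.0]]
force: [0.1, 0.1, -0.8]
opening: 1.001
time_s: 12.35
position: [0.4557, -0.0755, 0.0228]
tcp_rot: [[0.0, 0.102, -0.995], [0.0, -0.995, -0.102], [-1.0, 0.0, -0.0]]
force: [-1.1, 0.8, 6.2]
opening: 0.685
time_s: 13.1
position: [0.4546, -0.0753, 0.1566]
tcp_rot: [[-0.002, 0.103, -0.995], [0.001, -0.995, -0.103], [-1.0, -0.001, 0.002]]
force: [-1.2, 0.1, -2.5]
opening: 0.688
t 13.15 p [454.3 -75.1 156.1] j6 60.8 F [ 0.1  0.4 -2.2] open 0.683 tilt 0.19
yaw -11.61 dp x,y,z -43.9 -302.2 -105.2 other d 168.4
```

View pics/c14.png

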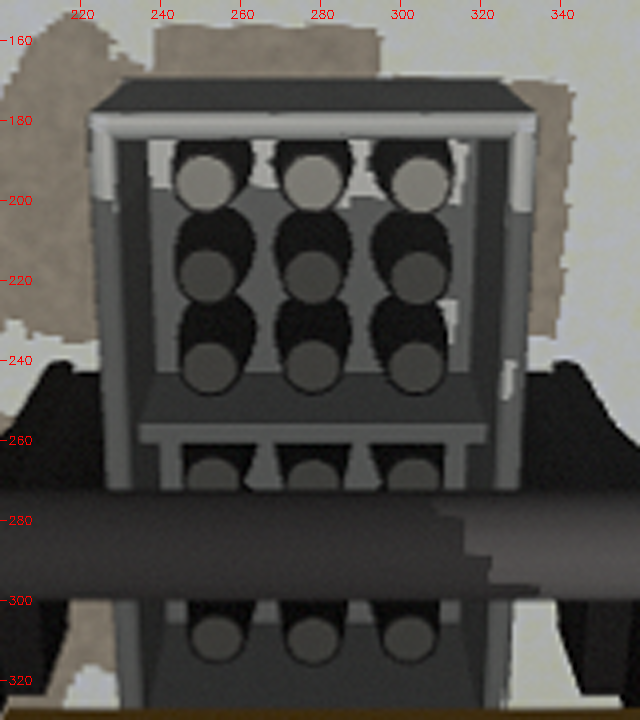

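```bash
python3 -m inch '{"dp":[[-3,0,0],[-3,0,0],[0,-20,0.5],[0,-33,0.5],[0,-33,0.5],[0,-33,0.5],[0,-33,0.5],[0,-33,0.5],[0,-33,0.5],[0,-33,0.5],[0,-30,0.5],[0,-15,0.5],[0,-6,0],[0,0,0],[0,0,0],[0,0,0]],"yaw":[-5.8,-5.8,0,0,0,0,0,0,0,0,0,0,0,0,0,0]}' 50
python3 - <<'E'
from go import *
save('wrist','w9'); crop('w9',220,10,340,195,4,'c15'); plan(463.8,244.7,75,17.5)
E
```

```text
time_s: 14.48
position: [0.3603, 0.21, 0.1628]
tcp_rot: [[-0.001, 0.3, -0.954], [-0.001, -0.954, -0.3], [-1.0, 0.0, 0.001]]
force: [-0.3, -0.1, -0.8]
opening: 0.683
t 14.53 p [360.4 209.9 163. ] j6 87.4 F [ 0.1 -0.5 -2.7] open 0.682 tilt 0.05
yaw -0.1 dp x,y,z 88.0 -2.1 -109.0 other d 179.9
```

View pics/c15.png

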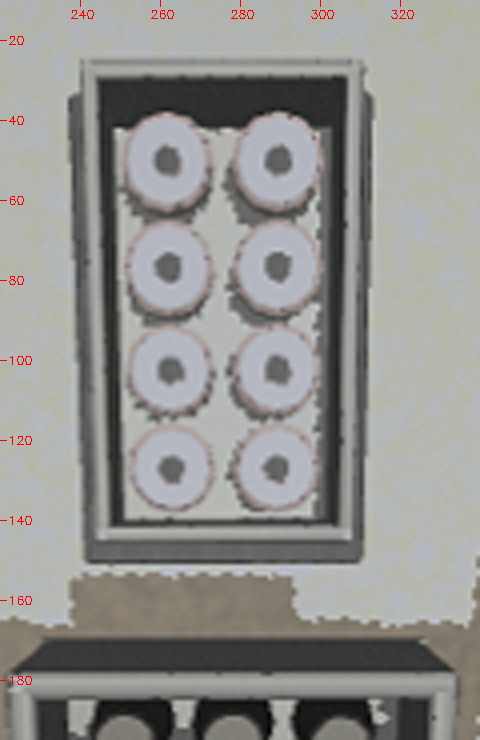

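```bash
cat > rel.py <<'E'
from fit import *
def rel(W,zrim,corn,held,dtop,st=None):
    """held: two far-edge corners; dtop: rim height above TCP (m)"""
    s=st or bot.read_state(); R=np.array(s['tcp_rot']); p=np.array(s['position'])
    a=fit([(W,zrim,corn)]); print('target',a[0].round(1),a[1].round(2),'res',abs(a[2]).max().round(2))
    A,B=[pt(W,*q,p[2]+dtop) for q in held]; m=((A+B)/2-p)*1000
    hy,hz=m@R[:,1],m@R[:,2]+50; L=np.linalg.norm(A-B)*1000
    ha=np.degrees(np.arctan2(*(A-B)[1::-1]))
    tool=np.degrees(np.arctan2(R[1,1],R[0,1]))
    print('held y,z',hy.round(2),hz.round(2),'width',L.round(1),'edge-tool ang',((ha-tool+90)%180-90).round(2))
    d=(a[1]+90-tool+90)%180-90
    c,q=np.cos(np.radians(tool+d)),np.sin(np.radians(tool+d)); ty=np.array([c,q]);tz=np.array([q,-c])
    if tz@R[:2,2]<0: tz=-tz
    e=a[0]-p[:2]*1000
    print('yaw',-d.round(2),'move y',(e@ty-hy).round(2),'z',(e@tz-hz).round(2), 'naive',(e@ty).round(2),(e@tz).round(2))
E
python3 - <<'E'
from rel import *
rel('w9',.056,[(240,25),(311,25),(308.3,145),(244.3,145)],[(222,178.5),(334,178.5)],.0172)
E
```

```text
target [464.  243.4] 17.64 res 0.68
held y,z 0.87 1.16 width 59.1 edge-tool ang 0.01
yaw -0.23 move y -1.38 z -110.01 naive -0.52 -108.85
```

```bash
python3 -m inch '{"dp":[[0,-1.4,-10],[0,0,-30],[0,0,-35],[0,0,-25],[0,0,-10],[25,0,0],[25,0,0],[15,0,0],[5,0,0],[0,0,0],[0,0,0],[0,0,0]],"yaw":[-0.2,0,0,0,0,0,0,0,0,0,0,0]}' 50
python3 -m inch '{"dp":[[4,0,0],[4,0,0],[3,0,0],[3,0,0],[2,0,0],[0,0,0],[0,0,0]],"yaw":[0,0,0,0,0,0,0]}' 50
python3 - <<'E'
from go import *
plan(463.8,244.7,71.8,17.5)
E
```

```text
time_s: 15.53
position: [0.4654, 0.2458, 0.0944]
tcp_rot: [[0.002, 0.304, -0.953], [0.001, -0.953, -0.304], [-1.0, 0.0, -0.002]]
force: [-0.4, 0.7, -1.0]
opening: 0.681
time_s: 16.12
position: [0.4643, 0.2457, 0.0771]
tcp_rot: [[-0.0, 0.304, -0.953], [-0.0, -0.953, -0.304], [-1.0, -0.0, 0.0]]
force: [-0.5, -0.9, -2.0]
opening: 0.684
t 16.12 p [464.3 245.7  77.1] j6 88.0 F [-0.5 -0.9 -2. ] open 0.684 tilt 0.02
yaw 0.2 dp x,y,z 5.3 0.8 0.8 other d -179.8
```

```bash
python3 -m inch '{"dp":[[1.5,0.4,0],[1.5,0.4,0],[1,0,0],[0.5,0,0],[0,0,0],[0,0,0]],"yaw":[0.1,0,0,0,0,0]}' 50
python3 -m inch '{"dp":[[0.5,0,0],[0.5,0,0],[0,0,0],[0,0,0]],"yaw":[0,0,0,0]}' 50
```

```text
time_s: 16.62
position: [0.4647, 0.2449, 0.0728]
tcp_rot: [[-0.0, 0.302, -0.953], [0.0, -0.953, -0.302], [-1.0, -0.0, 0.0]]
force: [-0.3, -1.4, -2.7]
opening: 0.684
time_s: 16.95
position: [0.4647, 0.2449, 0.0719]
tcp_rot: [[0.0, 0.302, -0.953], [0.0, -0.953, -0.302], [-1.0, -0.0, -0.0]]
force: [-0.5, 0.3, -1.9]
opening: 0.682
```

```bash
python3 -m inch '{"dp":[[0.5,0,0],[0.5,0,0],[0,0,0],[0,0,0]],"yaw":[0,0,0,0]}' 50
python3 - <<'E'
from h import *
save('scene','sc9'); crop('sc9',240,80,380,190,5,'c16')
E
```

```text
time_s: 17.28
position: [0.4647, 0.2449, 0.0718]
tcp_rot: [[0.0, 0.302, -0.953], [0.0, -0.953, -0.302], [-1.0, 0.0, -0.0]]
force: [-0.9, -0.7, 6.2]
opening: 0.679
```

View pics/c16.png

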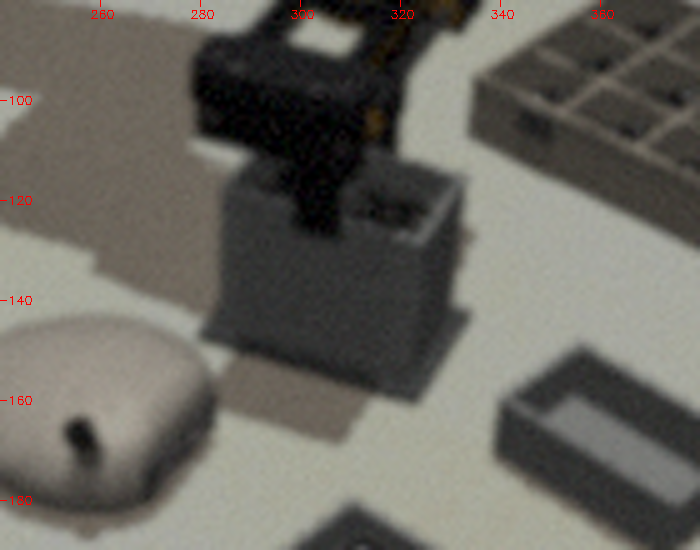

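Seated at TCP z 71.8, with the tower sides flush at about (220..445) in the crop. I release and go on to the cap tray.

```bash
python3 -m inch '{"dp":[[0,0,0],[0,0,0],[0,0,0],[0,0,0],[0,0,0],[0,0,0],[-10,0,0],[-25,0,0],[-30,0,0],[-30,0,0],[-30,0,0],[0,0,0],[0,0,0]],"yaw":[0,0,0,0,0,0,0,0,0,0,0,0,0]}' 87
python3 - <<'E'
from go import *
plan(617,97,200,0)
E
```

```text
time_s: 18.42
position: [0.466, 0.2453, 0.1984]
tcp_rot: [[0.005, 0.302, -0.953], [0.001, -0.953, -0.302], [-1.0, 0.0, -0.006]]
force: [0.3, 0.6, 0.1]
opening: 1.002
t 18.42 p [466.  245.3 198.4] j6 88.0 F [0.3 0.6 0.1] open 1.002 tilt 0.32
yaw 17.6 dp x,y,z -1.6 148.3 -151.0 other d -162.4
```

```bash
python3 -m inch '{"dp":[[0,0,0],[0,0,0],[0,0,0],[0,16,-16],[0,26,-26],[0,28,-28],[0,28,-29],[0,26,-28],[0,16,-16],[0,8,-8],[0,0,0],[0,0,0],[0,0,0]],"yaw":[5.9,5.9,5.8,0,0,0,0,0,0,0,0,0,0]}' 87
python3 - <<'E'
from go import *
plan(617,97,200,0)
save('wrist','w10'); crop('w10',220,130,340,260,5,'c17')
E
```

```text
time_s: 19.5
position: [0.6135, 0.0983, 0.195]
tcp_rot: [[-0.003, 0.001, -1.0], [0.001, -1.0, -0.001], [-1.0, -0.001, 0.003]]
force: [-0.3, 0.4, 0.1]
opening: 0.998
t 19.5 p [613.5  98.3 195. ] j6 88.7 F [-0.3  0.4  0.1] open 0.998 tilt 0.2
yaw 0.06 dp x,y,z -5.0 1.3 -3.5 other d -179.9
```

View pics/c17.png

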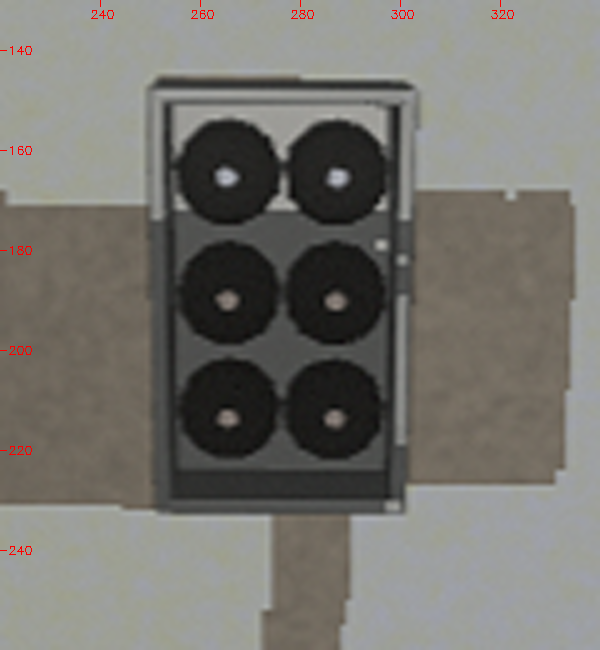

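View pics/w10.png

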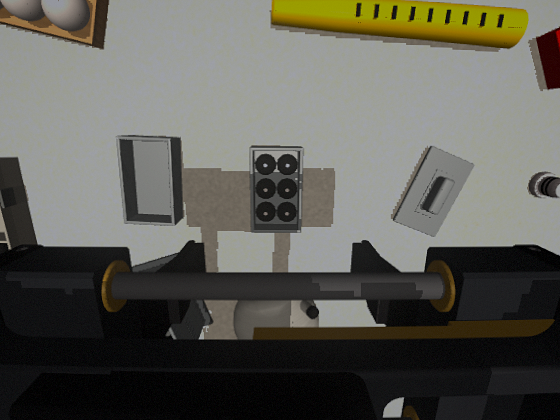

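```bash
python3 - <<'E'
from fit import *
from go import plan
a=fit([('w10',.033,[(249.6,147.6),(303.4,147.6),(301,232.6),(251.2,232.6)])]);print(a)
plan(*a[0],16,a[1])
crop('w10',370,130,500,250,5,'c18')
E
```

```text
(array([617.15814243,  99.4854698 ]), np.float64(-0.20826038777413203), array([[-0.31659246, -0.24675472],
       [ 0.17926414, -0.00561971],
       [ 0.26037748,  0.26984751],
       [-0.11756803,  0.0484653 ]]))
t 19.55 p [613.7  98.5 195.4] j6 88.7 F [-0.1 -0.6  0.4] open 0.997 tilt 0.15
yaw 0.3 dp x,y,z 179.4 -1.0 -3.5 other d -179.7
```

View pics/c18.png

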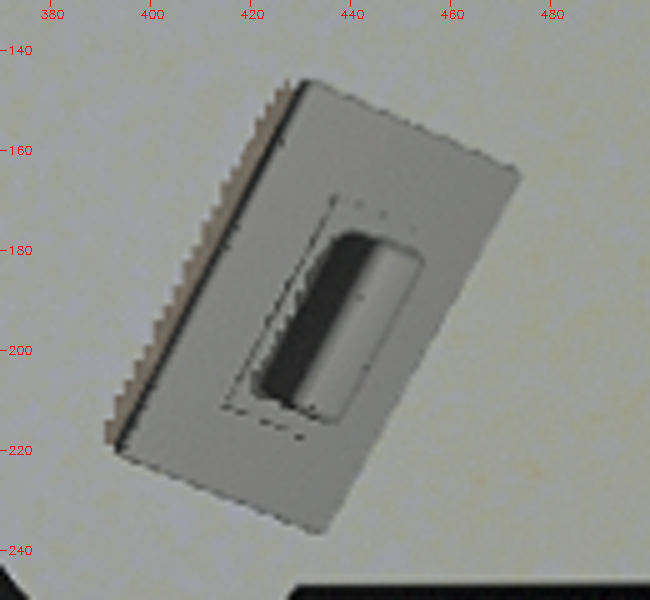

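```bash
python3 -m inch '{"dp":[[35,-1,-3.5],[35,0,0],[35,0,0],[35,0,0],[20,0,0],[10,0,0],[6,0,0],[3,0,0],[0,0,0],[0,0,0]],"yaw":[0.3,0,0,0,0,0,0,0,0,0]}' 87
python3 -m inch '{"dp":[[0,0,0],[0,0,0],[0,0,0],[0,0,0],[0,0,0],[0,0,0],[0,0,0],[0,0,0]],"yaw":[0,0,0,0,0,0,0,0]}' 50
python3 -m inch '{"dp":[[-5,0,0],[-10,0,0],[-25,0,0],[-35,0,0],[-35,0,0],[-35,0,0],[-30,0,0],[0,0,0],[0,0,0],[0,0,0]],"yaw":[0,0,0,0,0,0,0,0,0,0]}' 50
python3 - <<'E'
from go import *
from fit import fit
print(fit([('w10',.013,[(431.5,146.3),(474.3,165),(434,236.5),(393.3,220.5)])]))
save('wrist','w11'); crop('w11',200,150,360,330,4,'c19'); plan(464.7,244.9,200,17.5)
E
```

```text
time_s: 20.38
position: [0.6203, 0.0982, 0.0184]
tcp_rot: [[0.003, -0.005, -1.0], [-0.0, -1.0, 0.005], [-1.0, 0.0, -0.003]]
force: [0.1, 0.2, 0.1]
opening: 1.0
time_s: 21.05
position: [0.6194, 0.098, 0.0172]
tcp_rot: [[0.001, -0.005, -1.0], [0.0, -1.0, 0.005], [-1.0, -0.0, -0.001]]
force: [0.1, 1.3, 2.5]
opening: 0.68
time_s: 21.88
position: [0.6181, 0.0978, 0.1915]
tcp_rot: [[-0.002, -0.005, -1.0], [-0.0, -1.0, 0.005], [-1.0, 0.0, 0.002]]
force: [-0.4, 0.3, -0.9]
opening: 0.682
(array([611.23406534, -93.18938029]), np.float64(-21.37851399388714), array([[ 0.1161194 , -0.61785442],
       [ 0.28031975, -0.37252371],
       [ 0.01715274,  0.72197304],
       [-0.44396941,  0.49551698]]))
t 21.93 p [617.6  97.9 190.5] j6 89.1 F [ 0.8 -0.9 -2.8] open 0.681 tilt 0.21
yaw -17.8 dp x,y,z -9.5 -186.2 101.6 other d 162.2
```

View pics/c19.png

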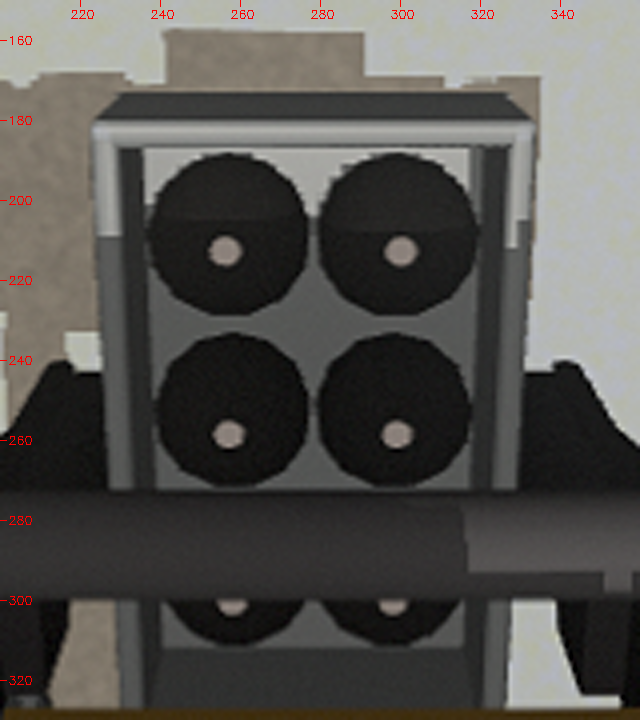

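```bash
python3 -m inch '{"dp":[[0,0,0],[0,0,0],[0,0,0],[0,-13,15],[0,-24,27],[0,-25,28.5],[0,-25,28.5],[0,-25,28.5],[0,-25,28.5],[0,-25,28.5],[0,-16,18],[0,-8.2,10],[0,0,0],[0,0,0],[0,0,0],[0,0,0]],"yaw":[-6,-6,-5.8,0,0,0,0,0,0,0,0,0,0,0,0,0]}' 50
python3 - <<'E'
from go import *
save('wrist','w12'); crop('w12',220,10,340,195,4,'c20'); plan(464.7,244.9,106,17.5)
E
```

```text
time_s: 23.27
position: [0.3628, 0.2113, 0.1918]
tcp_rot: [[0.002, 0.299, -0.954], [0.0, -0.954, -0.299], [-1.0, 0.0, -0.002]]
force: [-0.7, -0.4, 0.0]
opening: 0.678
t 23.32 p [362.5 211.3 191.8] j6 87.5 F [-0.3 -0.6 -0.4] open 0.683 tilt 0.07
yaw -0.09 dp x,y,z 85.8 -1.3 -107.6 other d 179.9
```

View pics/c20.png

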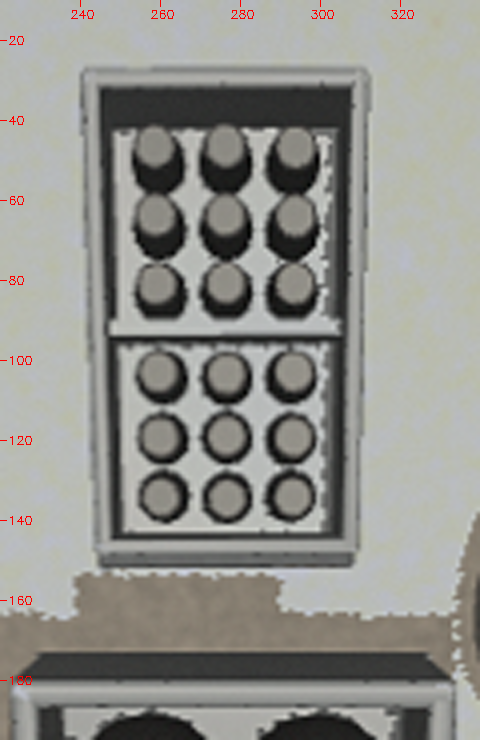

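```bash
python3 - <<'E'
from rel import *
rel('w12',.089,[(240,27.5),(312.3,27.3),(309,148),(244.3,148)],[(222.9,180.6),(333.7,180.6)],.0158)
E
```

```text
target [464.3 243.5] 17.56 res 0.94
held y,z 1.2 2.19 width 59.2 edge-tool ang -0.01
yaw -0.15 move y -1.22 z -108.99 naive -0.01 -106.8
```

```bash
python3 -m inch '{"dp":[[0,-1.2,-10],[0,0,-30],[0,0,-34],[0,0,-25],[0,0,-10],[0,0,0],[25,0,0],[25,0,0],[15,0,0],[5,0,0],[0,0,0],[0,0,0],[0,0,0]],"yaw":[-0.2,0,0,0,0,0,0,0,0,0,0,0,0]}' 50
python3 -m inch '{"dp":[[4,0,0],[4,0,0],[4,0,0],[3,0,0],[2,0,0],[0,0,0],[0,0,0]],"yaw":[0,0,0,0,0,0,0]}' 50
python3 - <<'E'
from go import *
plan(466,245.3,99.2,17.5)
E
```

```text
time_s: 24.4
position: [0.4646, 0.246, 0.1229]
tcp_rot: [[0.002, 0.304, -0.953], [0.001, -0.953, -0.304], [-1.0, 0.0, -0.002]]
force: [0.2, 0.4, -1.1]
opening: 0.684
time_s: 24.98
position: [0.4639, 0.2458, 0.1046]
tcp_rot: [[-0.001, 0.304, -0.953], [-0.0, -0.953, -0.304], [-1.0, -0.0, 0.001]]
force: [0.5, -0.8, -1.4]
opening: 0.681
t 24.98 p [463.9 245.8 104.6] j6 88.0 F [ 0.5 -0.8 -1.4] open 0.681 tilt 0.03
yaw 0.2 dp x,y,z 5.4 1.1 -1.9 other d -179.8
```

```bash
python3 -m inch '{"dp":[[0,0.5,-0.9],[0,0.4,-0.9],[1.5,0,0],[1.5,0,0],[1,0,0],[0.5,0,0],[0,0,0],[0,0,0]],"yaw":[0.1,0.1,0,0,0,0,0,0]}' 50
python3 -m inch '{"dp":[[0.5,0,0],[0.5,0,0],[0,0,0],[0,0,0]],"yaw":[0,0,0,0]}' 50
```

```text
time_s: 25.65
position: [0.4659, 0.2455, 0.1003]
tcp_rot: [[-0.0, 0.301, -0.954], [-0.0, -0.954, -0.301], [-1.0, -0.0, 0.0]]
force: [-0.3, -0.6, -0.8]
opening: 0.684
time_s: 25.98
position: [0.466, 0.2455, 0.0993]
tcp_rot: [[-0.0, 0.301, -0.954], [-0.0, -0.954, -0.301], [-1.0, -0.0, 0.0]]
force: [-0.0, 0.1, -1.9]
opening: 0.684
```

```bash
python3 -m inch '{"dp":[[0.5,0,0],[0.5,0,0],[0,0,0],[0,0,0]],"yaw":[0,0,0,0]}' 50
python3 - <<'E'
from h import *
save('scene','sc12'); crop('sc12',240,80,380,190,5,'c21')
save('side','s12'); crop('s12',290,240,450,360,5,'c22')
E
```

```text
time_s: 26.32
position: [0.4661, 0.2456, 0.0991]
tcp_rot: [[0.0, 0.301, -0.954], [0.0, -0.954, -0.301], [-1.0, 0.0, -0.0]]
force: [-1.6, -0.1, 5.8]
opening: 0.683
```

View pics/c22.png

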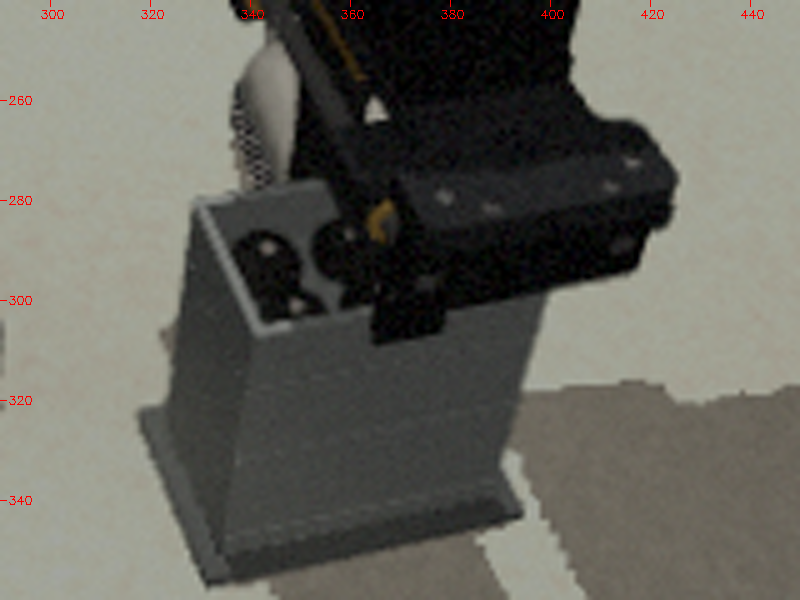

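Seated at z 99.1, with flush sides. I release and fetch the lid.

```bash
python3 -m inch '{"dp":[[0,0,0],[0,0,0],[0,0,0],[0,0,0],[0,0,0],[0,0,0],[-10,0,0],[-25,0,0],[-30,0,0],[-30,0,0],[-10,0,0],[0,0,0],[0,0,0]],"yaw":[0,0,0,0,0,0,0,0,0,0,0,0,0]}' 87
python3 - <<'E'
from go import *
plan(611.3,-94,180,-21.4)
E
```

```text
time_s: 27.5
position: [0.4658, 0.2455, 0.2037]
tcp_rot: [[0.001, 0.301, -0.954], [0.0, -0.954, -0.301], [-1.0, 0.0, -0.001]]
force: [0.5, -0.0, 0.4]
opening: 1.0
t 27.5 p [465.8 245.5 203.7] j6 88.1 F [ 0.5 -0.   0.4] open 1.0 tilt 0.05
yaw 38.9 dp x,y,z 23.7 263.0 -259.3 other d -141.1
```

```bash
python3 -m inch '{"dp":[[0,0,0],[0,0,0],[0,0,0],[0,0,0],[0,0,0],[0,0,0],[0,15,-15],[2,25,-25],[3,28,-27],[3,28,-27],[3,28,-27],[3,28,-27],[3,28,-27],[3,28,-28],[3,25,-26],[0.7,18,-18],[0,12,-12],[0,0,0],[0,0,0],[0,0,0]],"yaw":[6.5,6.5,6.5,6.5,6.5,6.4,0,0,0,0,0,0,0,0,0,0,0,0,0,0]}' 87
python3 - <<'E'
from go import *
plan(611.3,-94,180,-21.4)
save('wrist','w13'); crop('w13',200,120,360,260,4.5,'c23')
E
```

```text
time_s: 29.17
position: [0.6097, -0.0921, 0.1786]
tcp_rot: [[-0.003, -0.364, -0.931], [0.002, -0.931, 0.364], [-1.0, -0.001, 0.004]]
force: [-1.0, -0.4, -0.8]
opening: 1.0
t 29.17 p [609.7 -92.1 178.6] j6 92.4 F [-1.  -0.4 -0.8] open 1.0 tilt 0.21
yaw 0.05 dp x,y,z -1.4 1.2 -2.2 other d -180.0
```

View pics/c23.png

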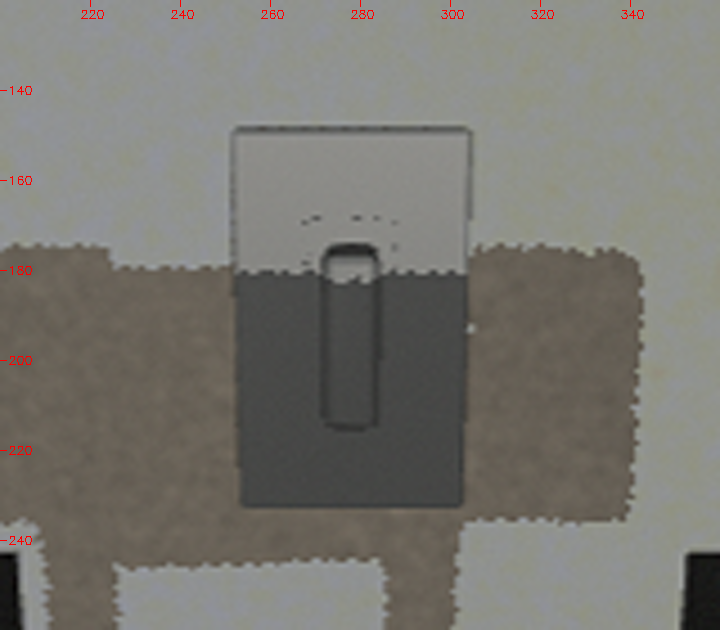

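```bash
python3 - <<'E'
from fit import *
from go import plan
a=fit([('w13',.013,[(252,148.9),(304.2,148.9),(302.9,232.7),(254,232.7)])]);print(a)
plan(*a[0],26.5,a[1])
E
```

```text
(array([611.44569033, -93.6571251 ]), np.float64(-21.20109028504021), array([[-0.65901426, -0.12304104],
       [ 0.80626699, -0.28743556],
       [ 0.31694468,  0.19756228],
       [-0.41815564,  0.33782587]]))
t 29.22 p [609.8 -91.8 179. ] j6 92.4 F [-0.9 -0.2 -0.3] open 1.002 tilt 0.16
yaw -0.11 dp x,y,z 152.5 1.1 -2.2 other d 179.9
```

```bash
python3 -m inch '{"dp":[[30,1.1,-1.2],[35,0,0],[35,0,0],[25,0,0],[15,0,0],[5,0,0],[0,0,0],[0,0,0]],"yaw":[-0.1,0,0,0,0,0,0,0]}' 87
python3 - <<'E'
from go import *
plan(611.4,-93.7,26.3,-21.2)
E
```

```text
time_s: 29.88
position: [0.6123, -0.0944, 0.0355]
tcp_rot: [[0.001, -0.362, -0.932], [-0.0, -0.932, 0.362], [-1.0, -0.0, -0.001]]
force: [-0.1, 0.1, 0.2]
opening: 0.999
t 29.88 p [612.3 -94.4  35.5] j6 92.1 F [-0.1  0.1  0.2] open 0.999 tilt 0.06
yaw -0.02 dp x,y,z 9.2 -0.4 1.1 other d 180.0
```

```bash
python3 -m inch '{"dp":[[5,0,0.5],[3,0,0.5],[0.7,0,0],[0,0,0],[0,0,0]],"yaw":[0,0,0,0,0]}' 87
python3 -m inch '{"dp":[[0,0,0],[0,0,0],[0,0,0],[0,0,0],[0,0,0],[0,0,0],[0,0,0],[0,0,0],[0,0,0],[0,0,0]],"yaw":[0,0,0,0,0,0,0,0,0,0]}' 4
```

```text
time_s: 30.3
position: [0.6112, -0.0951, 0.0264]
tcp_rot: [[0.001, -0.363, -0.932], [-0.0, -0.932, 0.363], [-1.0, -0.0, -0.001]]
force: [0.5, 0.2, 0.7]
opening: 0.998
time_s: 31.13
position: [0.6109, -0.0949, 0.0259]
tcp_rot: [[-0.0, -0.363, -0.932], [0.0, -0.932, 0.363], [-1.0, -0.0, 0.0]]
force: [0.1, -0.4, 0.3]
opening: 0.323
```

```bash
python3 -m inch '{"dp":[[0,0,0],[0,0,0],[0,0,0],[0,0,0],[0,0,0],[0,0,0],[0,0,0]],"yaw":[0,0,0,0,0,0,0]}' 4
python3 -m inch '{"dp":[[-3,0,0],[-8,0,0],[-20,0,0],[-35,0,0],[-35,0,0],[-35,0,0],[-35,0,0],[-10,0,0],[0,0,0],[0,0,0],[0,0,0]],"yaw":[0,0,0,0,0,0,0,0,0,0,0]}' 4
python3 - <<'E'
from go import *
save('wrist','w14'); crop('w14',180,140,380,330,4,'c24'); plan(464.7,244.9,200,17.5)
save('side','s14'); crop('s14',200,80,400,230,4,'c25')
E
```

```text
time_s: 31.72
position: [0.6109, -0.0949, 0.0259]
tcp_rot: [[-0.0, -0.363, -0.932], [0.0, -0.932, 0.363], [-1.0, -0.0, 0.0]]
force: [-0.2, 0.1, 0.5]
opening: 0.051
time_s: 32.63
position: [0.6095, -0.0945, 0.2052]
tcp_rot: [[-0.004, -0.363, -0.932], [0.001, -0.932, 0.363], [-1.0, 0.0, 0.004]]
force: [-0.6, -0.7, -0.3]
opening: 0.05
t 32.68 p [609.3 -94.4 204.7] j6 92.1 F [-0.3 -0.3 -0.6] open 0.046 tilt 0.28
yaw -38.81 dp x,y,z 4.7 -367.1 35.9 other d 141.2
```

View pics/c24.png

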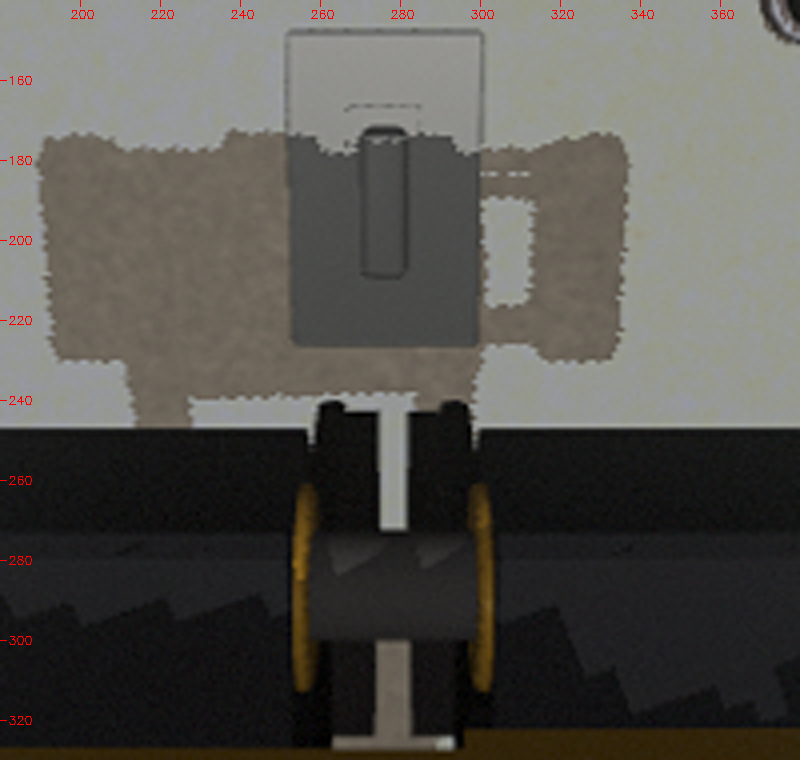

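View pics/c25.png

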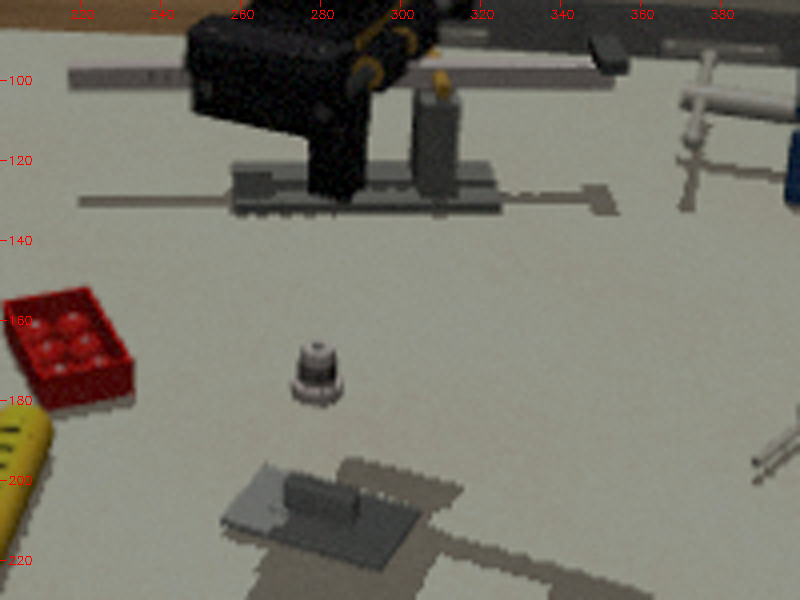

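The grasp missed. The jaws shut to 4 mm over the handle, and the side view shows the lid still on the table at (280,208). In the earlier views the fingers also overlapped the trays less than expected. I check where the tips really are against the stated tip depth.

```bash
python3 - <<'E'
from h import *
s=bot.read_state();p=s['position']
for f in ['s14']:
  for dz in [20,10,5,0,-5,-11,-20]: print(dz,proj(f,p+[0,0,dz/1000]).round(1))
crop('s14',240,70,330,150,8,'c26')
save('scene','sc14'); print([ (dz,proj('sc14',p+[0,0,dz/1000]).round(1).tolist()) for dz in [10,0,-11]])
c=proj('sc14',p)[0].astype(int);print(c)
crop('sc14',c[0]-50,c[1]-50,c[0]+50,c[1]+40,7,'c27')
w=[proj('w14',p+[0,0,-.011]),proj('w14',p)];print(w)
E
```

```text
20 [[284.1 122.4]]
10 [[283.9 126.9]]
5 [[283.9 129.1]]
0 [[283.8 131.2]]
-5 [[283.7 133.4]]
-11 [[283.6 136. ]]
-20 [[283.4 139.9]]
[(10, [[243.9, 175.4]]), (0, [[244.2, 180.2]]), (-11, [[244.6, 185.3]])]
[244 180]
[array([[277.36341829, 244.85702423]]), array([[277.34660885, 251.52119014]])]
```

View pics/c26.png

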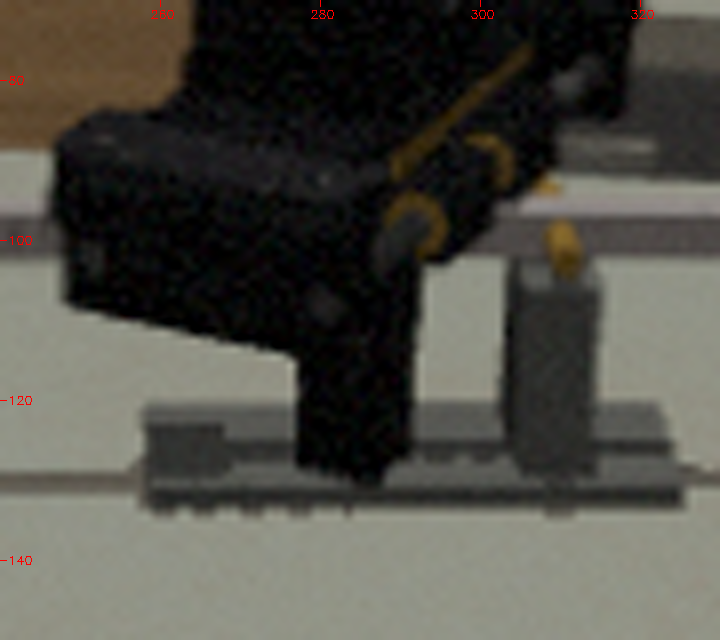

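View pics/c27.png

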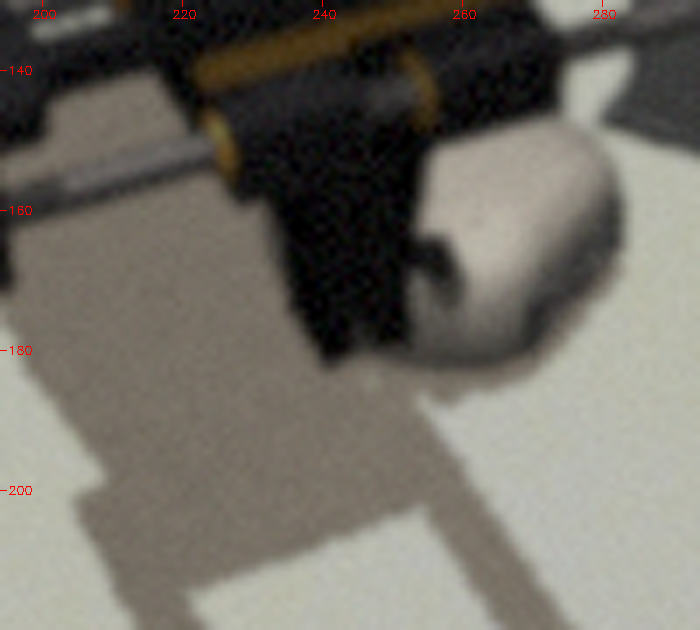

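```bash
python3 -m inch '{"dp":[[30,-2,0],[35,0,0],[35,0,0],[35,0,0],[25,0,0],[15,0,0],[8,0,0],[3,0,0],[0,0,0],[0,0,0]],"yaw":[0,0,0,0,0,0,0,0,0,0]}' 45
python3 - <<'E'
from go import *
plan(611.4,-93.7,12,-21.2)
save('side','s15'); crop('s15',230,150,340,240,7,'c28')
save('scene','sc15'); crop('sc15',200,200,300,290,7,'c29')
E
```

```text
time_s: 33.62
position: [0.6124, -0.0933, 0.0216]
tcp_rot: [[0.001, -0.363, -0.932], [-0.0, -0.932, 0.363], [-1.0, -0.0, -0.001]]
force: [0.2, 0.5, -0.2]
opening: 0.512
t 33.62 p [612.4 -93.3  21.6] j6 92.3 F [ 0.2  0.5 -0.2] open 0.512 tilt 0.08
yaw -0.1 dp x,y,z 9.6 0.7 0.8 other d 179.9
```

View pics/c28.png

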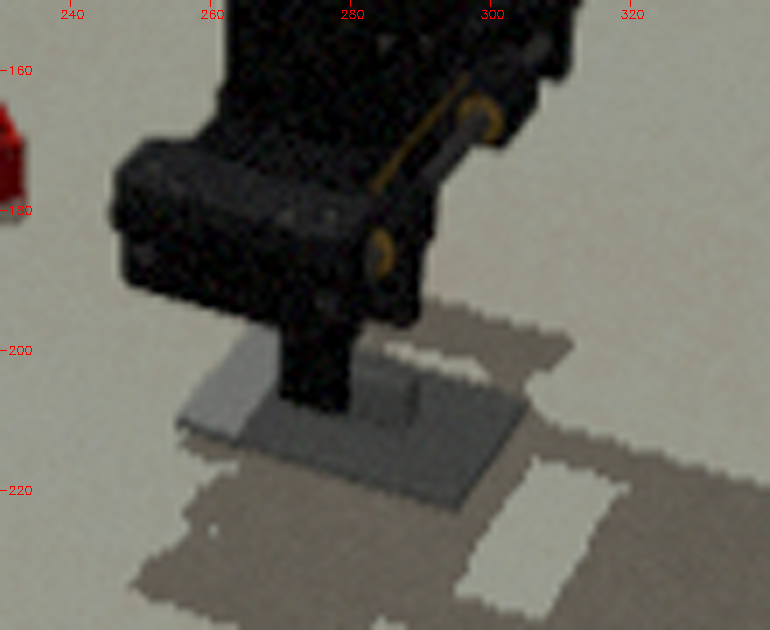

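View pics/c29.png

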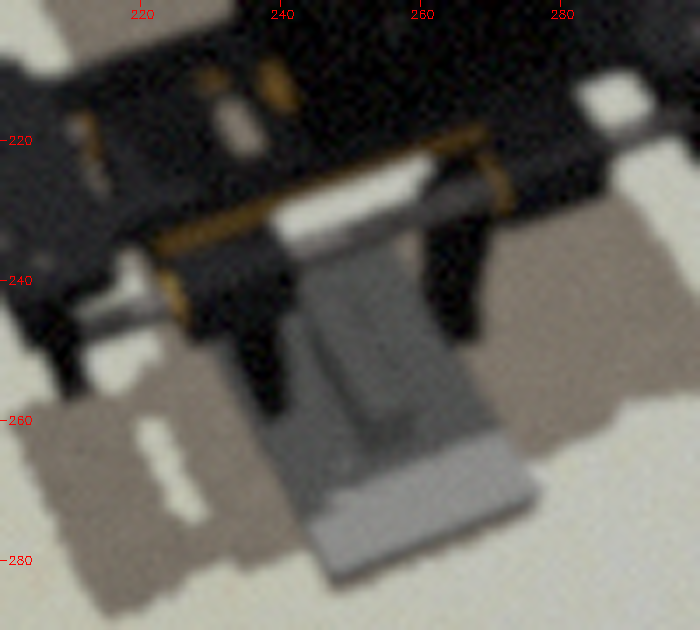

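```bash
python3 - <<'E'
from h import *
s=bot.read_state();p=s['position'];ty=s['tcp_rot'][:,1]
for sg in (-1,1):
  for off in (.022,.034):
    for dz in [15,10,5,0,-11]:
      X=p+sg*off*ty+[0,0,dz/1000]; print(sg,off,dz,'side',proj('s15',X)[0].round(1),'scene',proj('sc15',X)[0].round(1))
E
```

```text
-1 0.022 15 side [275.6 203.3] scene [261.8 243.7]
-1 0.022 10 side [275.6 205.2] scene [261.9 245.4]
-1 0.022 5 side [275.5 207. ] scene [261.9 247.1]
-1 0.022 0 side [275.5 208.8] scene [262.  248.8]
-1 0.022 -11 side [275.3 212.7] scene [262.1 252.4]
-1 0.034 15 side [273.3 206.2] scene [267.7 241.5]
-1 0.034 10 side [273.3 208. ] scene [267.7 243.2]
-1 0.034 5 side [273.2 209.9] scene [267.8 244.9]
-1 0.034 0 side [273.2 211.7] scene [267.8 246.6]
-1 0.034 -11 side [273.1 215.6] scene [267.9 250.2]
1 0.022 15 side [283.7 193.3] scene [239.8 251.9]
1 0.022 10 side [283.6 195.1] scene [240.  253.6]
1 0.022 5 side [283.5 196.8] scene [240.1 255.3]
1 0.022 0 side [283.5 198.6] scene [240.3 256.9]
1 0.022 -11 side [283.3 202.5] scene [240.7 260.5]
1 0.034 15 side [285.8 190.6] scene [233.7 254.2]
1 0.034 10 side [285.7 192.4] scene [233.9 255.9]
1 0.034 5 side [285.6 194.2] scene [234.1 257.5]
1 0.034 0 side [285.6 196. ] scene [234.3 259.2]
1 0.034 -11 side [285.4 199.8] scene [234.7 262.8]
```

```bash
python3 -m inch '{"dp":[[3,0,0.4],[2,0,0.4],[0,0,0],[0,0,0]],"yaw":[0,0,0,0]}' 45
python3 -m inch '{"dp":[[1.5,0,0],[1.5,0,0],[0,0,0],[0,0,0]],"yaw":[0,0,0,0]}' 45
```

```text
time_s: 34.05
position: [0.6108, -0.0927, 0.0161]
tcp_rot: [[0.0, -0.363, -0.932], [-0.0, -0.932, 0.363], [-1.0, -0.0, -0.0]]
force: [0.6, -0.1, 0.5]
opening: 0.515
time_s: 34.38
position: [0.6108, -0.0928, 0.0128]
tcp_rot: [[-0.0, -0.363, -0.932], [0.0, -0.932, 0.363], [-1.0, -0.0, 0.0]]
force: [0.3, -0.2, 0.1]
opening: 0.515
```

```bash
python3 -m inch '{"dp":[[0,0,0],[0,0,0],[0,0,0],[0,0,0],[0,0,0],[0,0,0],[0,0,0],[0,0,0],[0,0,0],[0,0,0]],"yaw":[0,0,0,0,0,0,0,0,0,0]}' 4
python3 -m inch '{"dp":[[-3,0,0],[-7,0,0],[-10,0,0],[0,0,0],[0,0,0]],"yaw":[0,0,0,0,0]}' 4
python3 - <<'E'
from go import *
plan(464.7,244.9,200,17.5)
save('side','s16'); crop('s16',230,150,340,240,7,'c30')
save('wrist','w16'); crop('w16',180,140,380,330,4,'c31')
E
```

```text
time_s: 35.22
position: [0.611, -0.0928, 0.013]
tcp_rot: [[0.0, -0.363, -0.932], [-0.0, -0.932, 0.363], [-1.0, -0.0, -0.0]]
force: [-0.1, 0.3, 0.3]
opening: 0.156
time_s: 35.63
position: [0.6118, -0.0931, 0.0342]
tcp_rot: [[0.002, -0.363, -0.932], [-0.001, -0.932, 0.363], [-1.0, -0.0, -0.003]]
force: [-1.2, -0.0, -0.7]
opening: 0.155
t 35.63 p [611.8 -93.1  34.2] j6 92.3 F [-1.2 -0.  -0.7] open 0.155 tilt 0.15
yaw -38.8 dp x,y,z -165.8 -366.6 38.7 other d 141.2
```

View pics/c30.png

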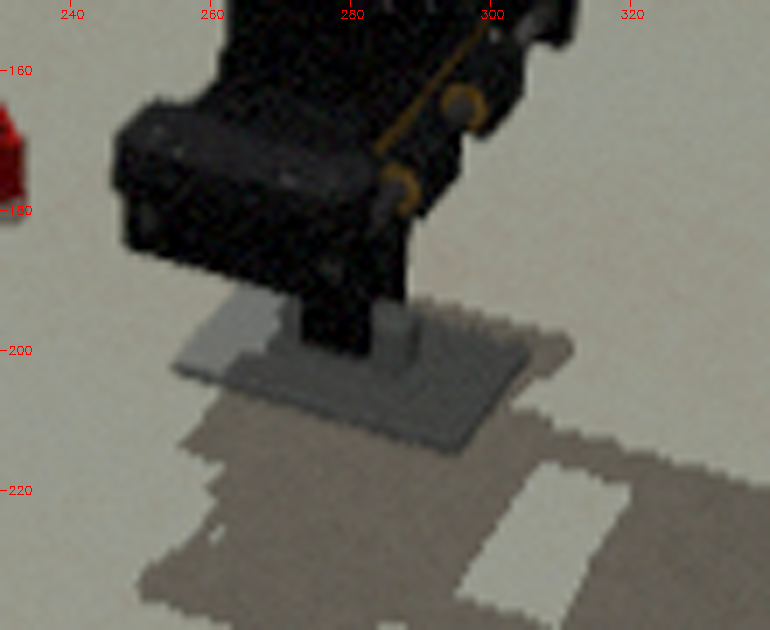

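View pics/c31.png

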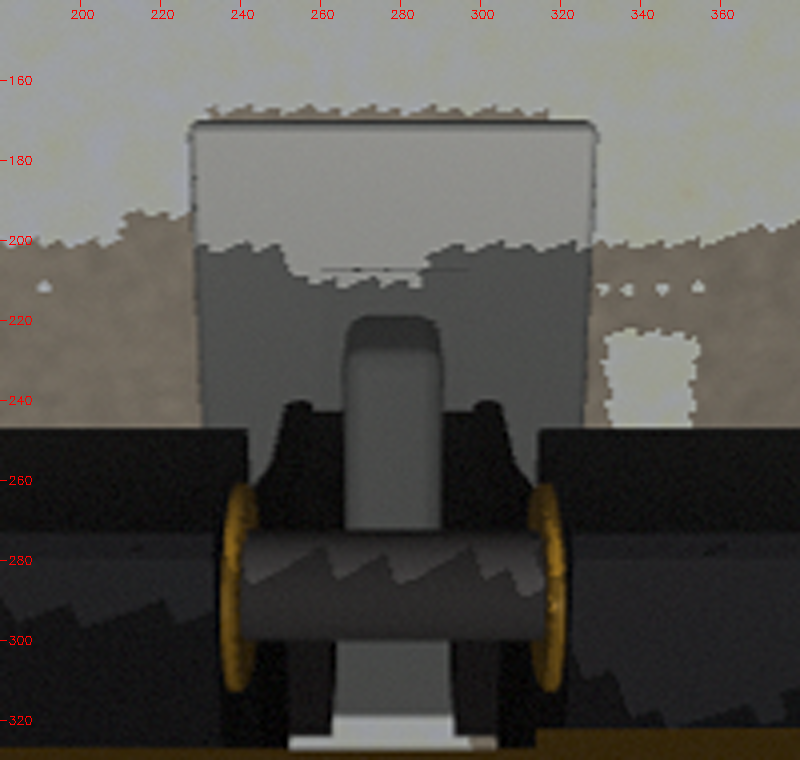

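The lid is held level (opening 13.5 mm), with its far corners at (227,171) and (329,171). I carry it to the stand-off.

```bash
python3 -m inch '{"dp":[[-20,0,0],[-35,0,0],[-35,0,0],[-35,0,0],[-30,0,0],[-16,0,0],[0,0,0]],"yaw":[-5,-6.5,-6.5,-6.5,-6.5,-6.5,-1.3]}' 4
python3 -m inch '{"dp":[[0,-16,6.5],[0,-28,11.5],[0,-32,13],[0,-32,13],[0,-32,13],[0,-32,13],[0,-32,13],[0,-32,13],[0,-32,13],[0,-32,13],[0,-30,12],[0,-22,9],[0,-14.6,6],[0,0,0],[0,0,0],[0,0,0],[0,0,0]],"yaw":[0,0,0,0,0,0,0,0,0,0,0,0,0,0,0,0,0]}' 4
python3 - <<'E'
from go import *
plan(464.7,244.9,200,17.5)
save('wrist','w17'); crop('w17',215,0,340,185,4,'c32')
E
```

```text
time_s: 36.32
position: [0.6136, -0.0935, 0.2085]
tcp_rot: [[0.009, 0.304, -0.953], [-0.003, -0.953, -0.304], [-1.0, 0.005, -0.007]]
force: [0.9, -0.2, -0.9]
opening: 0.159
time_s: 37.73
position: [0.3593, 0.2114, 0.2035]
tcp_rot: [[-0.0, 0.299, -0.954], [-0.0, -0.954, -0.299], [-1.0, 0.0, 0.0]]
force: [-0.3, 0.3, -0.9]
opening: 0.159
t 37.73 p [359.3 211.4 203.5] j6 87.7 F [-0.3  0.3 -0.9] open 0.159 tilt 0.03
yaw -0.1 dp x,y,z 3.5 -0.2 -110.6 other d 179.9
```

View pics/c32.png

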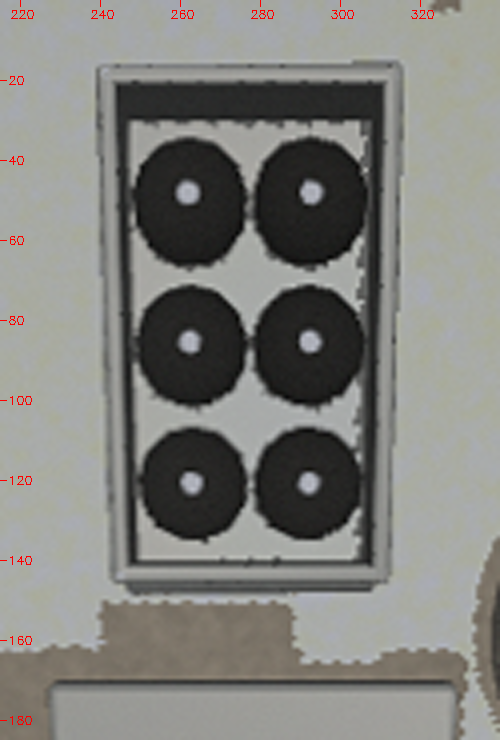

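```bash
python3 - <<'E'
from rel import *
rel('w17',.115,[(239.5,16.5),(315.5,15.8),(312.2,145),(243,145)],[(227.5,170.8),(329.5,170.8)],.0)
E
```

```text
target [464.4 243.6] 17.47 res 0.84
held y,z 1.24 -0.54 width 59.4 edge-tool ang -0.01
yaw -0.09 move y -0.46 z -109.32 naive 0.78 -109.86
```

```bash
python3 -m inch '{"dp":[[0,-0.5,-10],[0,0,-30],[0,0,-34.3],[0,0,-25],[0,0,-10],[0,0,0],[20,0,0],[25,0,0],[15,0,0],[5,0,0],[0,0,0],[0,0,0],[0,0,0]],"yaw":[-0.1,0,0,0,0,0,0,0,0,0,0,0,0]}' 4
python3 -m inch '{"dp":[[4,0,0],[3,0,0],[2,0,0],[1,0,0],[0,0,0],[0,0,0],[0,0,0]],"yaw":[0,0,0,0,0,0,0]}' 4
python3 - <<'E'
from go import *
plan(463.5,244.6,121,17.5)
save('side','s18'); crop('s18',290,220,450,360,5,'c33')
E
```

```text
time_s: 38.87
position: [0.4631, 0.2456, 0.14]
tcp_rot: [[0.002, 0.302, -0.953], [0.001, -0.953, -0.302], [-1.0, 0.0, -0.002]]
force: [0.5, 1.0, -0.5]
opening: 0.157
time_s: 39.45
position: [0.4627, 0.2456, 0.129]
tcp_rot: [[0.0, 0.302, -0.953], [0.0, -0.953, -0.302], [-1.0, -0.0, -0.0]]
force: [0.3, 0.3, -1.0]
opening: 0.153
t 39.45 p [462.7 245.6 129. ] j6 88.1 F [ 0.3  0.3 -1. ] open 0.153 tilt 0.01
yaw 0.1 dp x,y,z 8.0 1.2 -0.4 other d -179.9
```

View pics/c33.png

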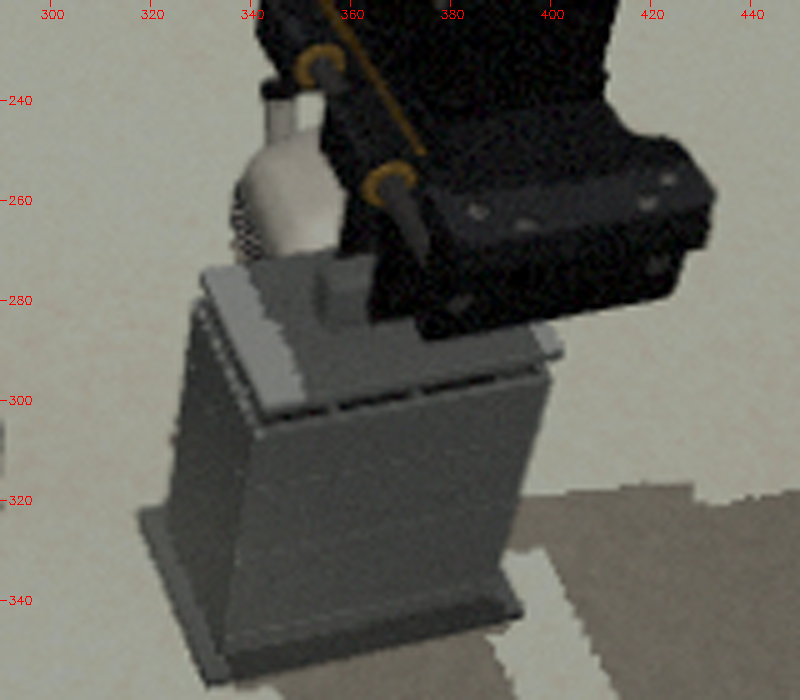

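The lid hovers aligned a few mm above the cap tray. I lower it home.

```bash
python3 -m inch '{"dp":[[1.5,0.5,-0.2],[1.5,0.4,-0.2],[1.5,0,0],[1,0,0],[1,0,0],[0.5,0,0],[0,0,0],[0,0,0]],"yaw":[0.1,0,0,0,0,0,0,0]}' 4
python3 -m inch '{"dp":[[0.5,0,0],[0.5,0,0],[0,0,0],[0,0,0]],"yaw":[0,0,0,0]}' 4
```

```text
time_s: 40.17
position: [0.4633, 0.2448, 0.1219]
tcp_rot: [[-0.0, 0.301, -0.954], [0.0, -0.954, -0.301], [-1.0, -0.0, 0.0]]
force: [-0.3, 0.2, -0.8]
opening: 0.158
time_s: 40.5
position: [0.4633, 0.2448, 0.121]
tcp_rot: [[-0.0, 0.301, -0.954], [0.0, -0.954, -0.301], [-1.0, -0.0, 0.0]]
force: [0.1, -0.3, -0.8]
opening: 0.153
```

```bash
python3 -m inch '{"dp":[[0.5,0,0],[0.3,0,0],[0,0,0],[0,0,0]],"yaw":[0,0,0,0]}' 4
python3 -m inch '{"dp":[[0,0,0],[0,0,0],[0,0,0],[0,0,0],[0,0,0],[0,0,0],[0,0,0],[0,0,0],[-10,0,0],[-25,0,0],[-30,0,0],[-30,0,0],[0,0,0],[0,0,0],[0,0,0]],"yaw":[0,0,0,0,0,0,0,0,0,0,0,0,0,0,0]}' 50
python3 - <<'E'
from go import *
plan(463.5,244.6,121,17.5)
save('wrist','w19'); 
save('side','s19'); crop('s19',290,240,450,360,5,'c34')
save('scene','sc19')
E
```

```text
time_s: 40.83
position: [0.4633, 0.2448, 0.1209]
tcp_rot: [[0.0, 0.301, -0.954], [0.0, -0.954, -0.301], [-1.0, 0.0, -0.0]]
force: [-1.7, -1.3, 5.5]
opening: 0.156
time_s: 42.08
position: [0.4628, 0.2447, 0.2153]
tcp_rot: [[-0.0, 0.301, -0.954], [-0.0, -0.954, -0.301], [-1.0, -0.0, 0.0]]
force: [-0.2, -0.2, -0.2]
opening: 0.576
t 42.08 p [462.8 244.7 215.3] j6 88.1 F [-0.2 -0.2 -0.2] open 0.576 tilt 0.02
yaw 0.0 dp x,y,z 94.3 0.3 -0.7 other d -180.0
```

View pics/c34.png

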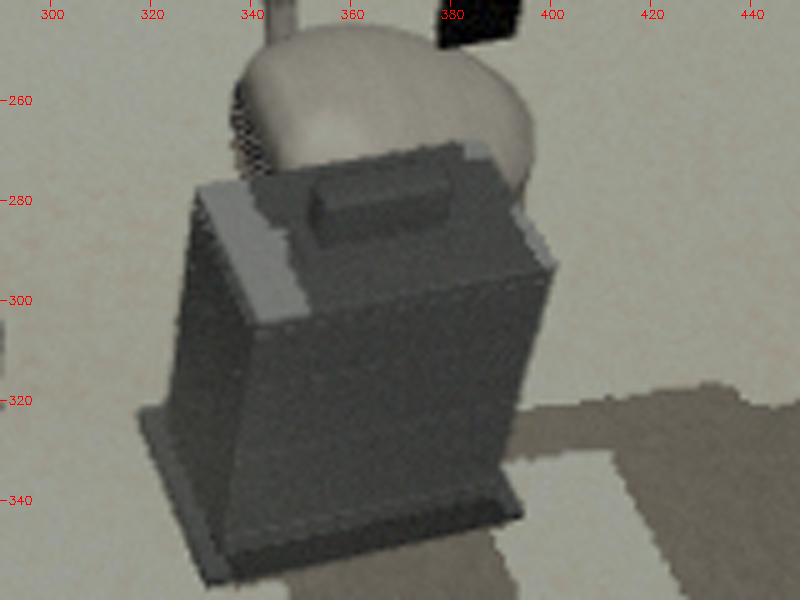

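View pics/w19.png

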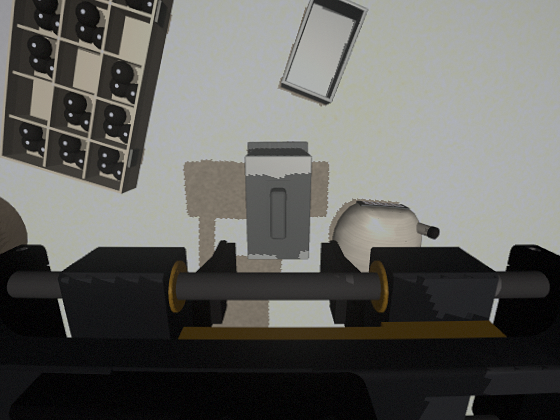

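View pics/sc19.png

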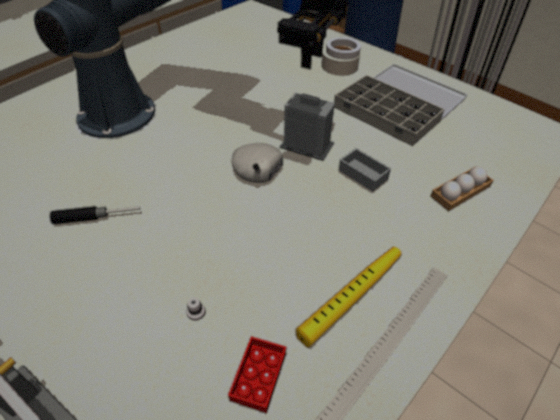

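The tower is complete with flush sides and the lid closed down. The bystanders are at their starting pixels and the gripper is about 90 mm clear, so I hand in.

```bash
python3 -c "
from rig import bot
print(bot.hand_in())"
```

```text
the job is handed in; nothing more can be done
None
```

I rebuilt the tower on its base in the order asked: plug tray, ferrule tray, butt-cap tray, then the lid. I handed it in at about 42 s of the 120 s allowed; the hand-in gave no verdict.

**Seating:** each piece went home at the height I expected, to within about 0.1 mm by the arm's own reading (TCP z 35.1, 71.8, 99.1 and 120.9 mm). Each gave a clear 6–8 N contact step, and I released it there. The last side and wrist pictures show flush sides, no gap under the lid and the tower square on its base.

**Clearances:** the arm was about 90 mm above the tower with no force on it. By eye in the last pictures, the empty tray, driver head, loose plug, yellow grip and red look-alike are where they started.

**What went wrong or disagreed:**
- **Lid grasp:** my first attempt closed on nothing above the handle and left the lid where it was. The pictures put the fingertips roughly 3–7 mm above the reported TCP, not 11 mm below it as stated. I went about 13 mm lower and the second grasp held. For the same reason the trays were held shallower than I had planned, but none slipped.
- **Cameras:** the scene and side cameras disagreed by several millimetres, so I used the wrist camera for every grasp and placing.

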